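# Tighten the shaker's platform nut with the click wrench

### The job

Take the click wrench from its stand, set it down squarely over the cross-shaped clamp nut in the middle of the shaker's platform until it sits fully home, without forcing it, and turn it clockwise (seen from above) until the nut is tight and the handle gives way at its pivot with a click. Stop there, without pulling on to the end of the handle's give, then lift the wrench off and lay it level in the two saddles of its stand again and let go. Leave the bottle, the beaker and the slide box where they stand.

Things in the scene. Friction and masses are not known exactly. Their poses are not given: they have to be found in the camera images.
- wrench: The click wrench: black bar handle 170 mm long (its x), 22 wide, 20 high, then a short neck and a steel ring head; 250 mm and about 0.36 kg in all. Origin: middle of the black bar; x points along it to the head, z up. Centre of gravity 38 mm from the origin towards the head. The head pivots on a vertical pin 100 mm from the origin; the socket's axis is 140 mm from the origin while straight.
- socket (a point): Centre of the underside of the wrench head, on the socket's axis; x points away from the handle. The head is 50 mm across and 16 mm thick (8 mm above and below the handle's mid-height), with a cross-shaped hole right through it: slots 16 mm wide, 41 mm from end to end, one along the head's x and one across.
- click (a joint): Breakaway pivot between handle and head, rad. 0 = straight, held by a preload: gives way only above about 0.8 N m at the pivot (some 8 N at 100 mm from it), when the handle is driven clockwise against a nut that no longer turns. Then resistance falls off and the reading grows at once: above 0.10 it has clicked, 0.25 is over-pulled, 0.35 the hard end. Let go, it springs back to 0.
- nut: Steel clamp nut, origin on its vertical axis under its flange (52 mm across, 6 thick). On the flange a plus-shaped cross of lugs, 36 mm end to end along its x and y, bars 12 mm wide, 8 high, then tapering (see nut_seat). It turns clockwise seen from above with a light drag (0.12 N m, which also holds it where left) and comes up solid after 14 to 66 degrees; how far cannot be seen.
- nut_seat (a point): Centre of the top of the nut's flange, on which the underside of the wrench head rests when fully home (102 mm above the bench). The lugs rise 8 mm straight above it, then each tapers as a 10 mm high blunt cone from 12 to 5 mm across (a lead-in); their tips stand 2 mm out of the seated head.
- nut_lug (a point): Outer end of one lug of the nut (the one along the nut's x), on the top edge of its straight part, 18 mm from the axis; moves as the nut turns.
- stand: The wrench's grey stand, fixed: base 170 x 80 x 12 mm, origin under its centre, x along the wrench. Two U-shaped saddles 12 mm thick at x = -60 and +60 mm, floors 35 mm above the bench, inner gap 32 mm, cheeks up to 48 mm. The wrench lies in both, middle of its bar over the stand's middle, mid-height 45 mm above the bench, the head free beyond the end.
- shaker: The white bench shaker, fixed: housing 160 x 170 mm, above it a round platform 176 mm across whose top is 86 mm above the bench, with a boss 60 mm across that carries the nut. Origin under its centre on the bench, on the nut's axis.
- bottle: Small amber bottle, 56 mm across, 110 mm high, origin under its centre; to be left alone.
- slide_box: Flat grey slide box 100 x 85 x 26 mm, origin under its centre; to be left alone.
- beaker: Small glass beaker 60 mm across, 65 mm high, origin under its centre; to be left alone.
There are look-alikes about, which are no part of the job. What is shaped like the stand but green is not meant.

How it is judged:
By the outcome, as a careful person would: the job done as asked, in the order asked, and still so for the second after the job is handed in, with the robot touching nothing.
It also fails if it takes over 72 s, if anything falls off the work surface, if the arm or the gripper's body presses on something with over 40 N, if the wrist force passes 120 N, or if a joint passes its speed limit or range.

### The arm

A 6-joint arm with a two-finger parallel gripper is mounted at the origin on the work surface. World frame = base frame: x ahead of the robot, y to its left, z up, the work surface at z = 0. Lengths are in mm, angles in rad, forces in N, time in s.
With the tool pointing down it reaches from about 350 to 875 mm from the base axis. Payload 4.2 kg.
Tool frame: the origin (TCP) lies at the very end of the fingers, on their centre line; the grasp point (between the pads) lies arm.grip_depth behind it (arm.grip_depth is the distance from the TCP to the grasp point, in mm); z points along the fingers, y is the direction in which the jaws open and shut (so a half turn about z gives the same grasp; the last joint's range is limited). The gripper opens to 85 mm and grips with 20 to 120 N. Pads are 22 mm wide; open, the fingers measure 114 mm over their backs; the gripper's body (76 mm by 85 mm) begins 54 mm behind the grasp point. The pads swing forward as they close: fully open they stand 13 mm farther back than shut.
Start: joints at [1.579, 0.385, 0.008, 0, -1.194, -0.259], TCP at [155.08, 605.433, 195.112] pointing down, gripper open.
Joint ranges: [-3.14, 3.14], [-1.21, 2.06], [-1.07, 1.41], [-3.16, 2.05], [-2.99, -0.16], [-3.1, 3.1]. Speed limits (rad/s): [2.79, 2.79, 3.14, 3.14, 3.14, 3.14].

### API

Orientations are given as a unit quaternion [x, y, z, w].
In Python, from bench import arm, optics, workorder gives the robot as it stands. The module is installed in compiled form; this text tells all that it offers.
- The arm moves only by the tool play_rows, never from a script. Its arguments are lists of equal length, an entry for each row: "travel": the shift along the tool's x, y, z in m, a list of three; "rotation": the turn, a rotation vector about the tool's x, y, z in rad, a list of three; "grip": the opening, from 0 (shut) to 1 (fully open). In form: {"travel": [[x, y, z], ...], "rotation": [[rx, ry, rz], ...], "grip": [grip, ...]}. A call has 1 to 12 rows; each row shifts and turns the commanded pose from where the row before left it, along the tool's axes as they then stand; what a row does not reach is not made up. A row lasts 1/12 s, in which the tool goes at most 41.7 mm and 7.16 degrees, less where a joint would pass 70% of its speed; a pose out of reach is approached as far as the arm can. A call is refused whole if a number of a shift passes 0.0417 or a number of a turn 0.125, either way. A call with a gripper value outside its range is refused whole. The fingers move at their own pace and stop on an object; the grip force is fixed at half the most. Time passes only in rows, so rows that do not move let the fingers close. It gives the time, the measured TCP pose, the force and the opening at its end, in the units of the state.
- arm.read_state(): the state, without advancing time (a new reading comes with each control period).
- optics.get_image(name): name is "scene" or "top" or "wrist"; returns a dict with "image" (480x640x3 uint8, blue, green, red), "depth" (480x640 float32, mm along the optical axis (not along the pixel's ray), 0 where there is no reading), "camera_matrix" (3x3 intrinsics, pixels), "R" (3x3) and "t" (3): a world point X has camera coordinates R X + t; the wrist camera has in their place "hand_eye" (4x4, takes a point from camera to tool coordinates, whose origin is the TCP and whose axes are the flange's). Camera axes: x right, y down, z forward; pixel columns grow to the right and rows downward; lengths in mm; the calibration is good to about 2 mm. A picture is of the moment at which its call begins: read the wrist's pose just before it.
- workorder.job_done(): hands the job in, once; it reports no verdict.
The state is a dict: "clock": time; "joints": joint angles; "joint_vel": joint speeds; "joint_efforts": joint torques, N m; "position": TCP position; "ee_rot": TCP orientation; "contact_force": force on the tool from outside, world axes, zero at the start; "wrist_torque": the same for the moment, N m; "gripper_width": finger opening in mm.
Only numpy, scipy, OpenCV 4.12 (cv2) and the standard library are available. Lean on these libraries where they do the work, as an engineer would, in place of code of your own. Each camera call takes 0.05 s, during which the arm holds its last target. There are 200 camera calls.

## Working session

There is one attempt and no reset: what is moved stays moved. The work goes in short steps, Python scripts to look and compute and a tool call to move; the robot and the scene stay as the last step left them, time stands still between calls to the robot, and variables do not carry over. Pictures are saved under pics/ and viewed, about 8 in all and at most 12, crops included, and the job is handed in when it is done.

Besides the shell and the picture viewer there is one more tool, called after "Call:" as name(argument=value, ...), one argument or row to a line, values as JSON. play_rows: Moves the arm, as the interface text tells. Its arguments: {"type":"object","properties":{"travel":{"type":"array","items":{"type":"array","items":{"type":"number"}}},"rotation":{"type":"array","items":{"type":"array","items":{"type":"number"}}},"grip":{"type":"array","items":{"type":"number"}}},"required":["travel","rotation","grip"]}

```bash
mkdir -p pics; ls; cat > h.py <<'E'
import numpy as np,cv2
from bench import arm,optics,workorder
from scipy.spatial.transform import Rotation as Ro
def grab(n):
    s=arm.read_state(); d=optics.get_image(n)
    if n=="wrist":
        T=np.eye(4);T[:3,:3]=Ro.from_quat(s["ee_rot"]).as_matrix();T[:3,3]=s["position"]
        M=T@np.array(d["hand_eye"])
    else:
        M=np.eye(4);M[:3,:3]=np.array(d["R"]).T;M[:3,3]=-M[:3,:3]@np.array(d["t"])
    d["M"]=M; return d
def rayz(d,u,v,z):
    r=d["M"][:3,:3]@np.linalg.inv(d["camera_matrix"])@np.array([u,v,1.]);c=d["M"][:3,3]
    return c+r*(z-c[2])/r[2]
def pd(d,u,v):
    z=d["depth"][int(v),int(u)];p=np.linalg.inv(d["camera_matrix"])@np.array([u,v,1.])*z
    return d["M"][:3,:3]@p+d["M"][:3,3]
def cloud(d):
    K=np.array(d["camera_matrix"]);Z=d["depth"];v,u=np.mgrid[:480,:640]
    P=np.stack([(u-K[0,2])/K[0,0]*Z,(v-K[1,2])/K[1,1]*Z,Z],-1)
    return P@d["M"][:3,:3].T+d["M"][:3,3]
def proj(d,X):
    I=np.linalg.inv(d["M"]);p=d["camera_matrix"]@(I[:3,:3]@np.array(X)+I[:3,3]);return p[:2]/p[2]
E
python3 - <<'E'
from h import *
import pickle
print(arm.read_state()); print(arm.grip_depth)
for n in("top","scene"):
    d=grab(n);cv2.imwrite(f"pics/{n}0.png",d["image"]);pickle.dump(d,open(n+".pkl","wb"))
    print(n,d["M"][:3,3],d["M"][:3,2],d["camera_matrix"][0])
E
```

```text
pics
{'clock': 0.0, 'joints': array([ 1.57861602e+00,  3.85549961e-01,  6.66572876e-03, -5.25164444e-04,
       -1.19398527e+00, -2.58602193e-01]), 'joint_vel': array([-0.001122  ,  0.00075678, -0.00229995,  0.00010393,  0.00133685,
        0.00105072]), 'joint_efforts': array([-1.34983770e-04, -3.92292345e+01,  1.88409233e+01,  4.18644950e+00,
       -4.60917319e-03,  5.64442530e-06]), 'position': array([154.91210325, 604.83290707, 194.03736899]), 'ee_rot': array([ 9.92136130e-01, -1.25158960e-01, -1.04220620e-04,  1.05982119e-03]), 'contact_force': array([-0.44687664, -0.17851386, -0.64626656]), 'wrist_torque': array([ 3.56572338e-05,  1.34883383e-02, -1.35047721e-02]), 'gripper_width': 85.2157291405005}
18.700000000000003
top [ 346.36177902   81.44888161 1308.33677275] [ 0.15219242  0.01351469 -0.98825848] [510.93610072   0.         324.72280102]
scene [1528.20176522  -53.05889683  753.73030397] [-0.82198545  0.12044369 -0.55662665] [448.41708407   0.         315.23439808]
```

View pics/top0.png

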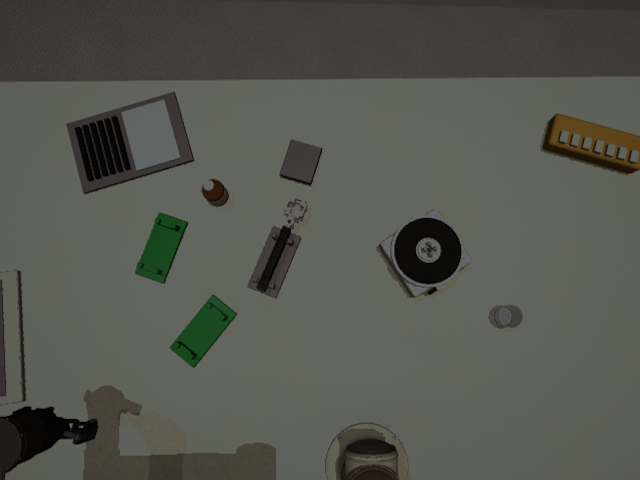

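View pics/scene0.png

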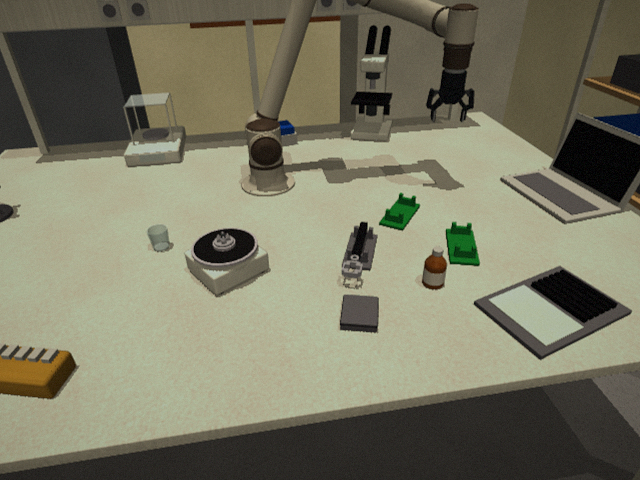

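The top view shows the wrench in its grey stand, with the bar from about (263,288) to (287,230) and the head at (295,210). The nut is at (429,250) and the slide box at (300,162). The bottle is at (213,190), the beaker at (505,316), and the green look-alike stands are on the left. The scene view agrees: nut at (224,241), wrench head at (351,268).

```bash
python3 - <<'E'
from h import *
import pickle
t=pickle.load(open("top.pkl","rb"));s=pickle.load(open("scene.pkl","rb"))
C=cloud(t)
for n,u,v in[("bar rear",264,285),("bar mid",275,259),("bar front",286,232),("head",295,210),("nut",429,250),("plat",405,240),("bottle",211,187),("beaker",503,316),("box",301,162),("bench",350,350)]:
    print(n,pd(t,u,v).round(),[rayz(t,u,v,z).round()[:2] for z in(55,110)])
g=t["image"].max(2)
# black bar
m=(C[...,2]>40)&(C[...,2]<70)&(g<40);m[:,:240]=0;m[:,310:]=0;m[:215]=0;m[305:]=0
p=C[m];print(len(p));r=cv2.minAreaRect(p[:,:2].astype(np.float32));print("bar",r,np.median(p[:,2]))
m=(C[...,2]>78)&(C[...,2]<130);m[:,:370]=0;m[:,480:]=0;m[:190]=0;m[310:]=0
p=C[m];print("plat",len(p),cv2.minEnclosingCircle(p[:,:2].astype(np.float32)))
def tri(a,b):
    A=[];B=[]
    for d,(u,v) in((t,a),(s,b)):
        r=d["M"][:3,:3]@np.linalg.inv(d["camera_matrix"])@np.array([u,v,1.]);r/=np.linalg.norm(r);Q=np.eye(3)-np.outer(r,r);A.append(Q);B.append(Q@d["M"][:3,3])
    return np.linalg.solve(sum(A),sum(B))
print("nut tri",tri((429,249),(224,239)),"head",tri((296,210),(352,268)))
a=cv2.resize(t["image"][185:305,235:315],None,fx=5,fy=5,interpolation=2);b=cv2.resize(t["image"][205:295,385:475],None,fx=4,fy=4,interpolation=2)
o=np.zeros((600,770,3),np.uint8);o[:,:400]=a;o[:360,405:765]=b;b=cv2.resize(s["image"][220:298,320:395],None,fx=3,fy=3);o[364:598,405:630]=b
cv2.imwrite("pics/c1.png",np.clip(o*1.8,0,255).astype(np.uint8))
E
```

```text
bar rear [433. 248.  54.] [array([433., 248.]), array([430., 241.])]
bar mid [497. 221.  59.] [array([498., 222.]), array([491., 215.])]
bar front [565. 195.  59.] [array([565., 195.]), array([556., 190.])]
head [633. 177.  -0.] [array([621., 173.]), array([609., 169.])]
nut [ 509. -146.  123.] [array([ 519., -159.]), array([ 511., -148.])]
plat [539. -96.  89.] [array([ 544., -100.]), array([535., -92.])]
bottle [668. 374. 106.] [array([682., 386.]), array([667., 373.])]
beaker [ 358. -348.    7.] [array([ 357., -332.]), array([ 357., -314.])]
box [754. 160.  28.] [array([746., 159.]), array([728., 155.])]
bench [274.  36.   2.] [array([277.,  38.]), array([280.,  40.])]
675
bar ((516.992431640625, 218.66390991210938), (51.53913497924805, 206.6621551513672), 68.03877258300781) 54.92558069600409
plat 4138 ((513.0712890625, -147.96884155273438), 88.30499267578125)
nut tri [ 514.11346492 -148.32785125  105.74904737] head [623.74946591 172.57422547  44.22504814]
```

View pics/c1.png

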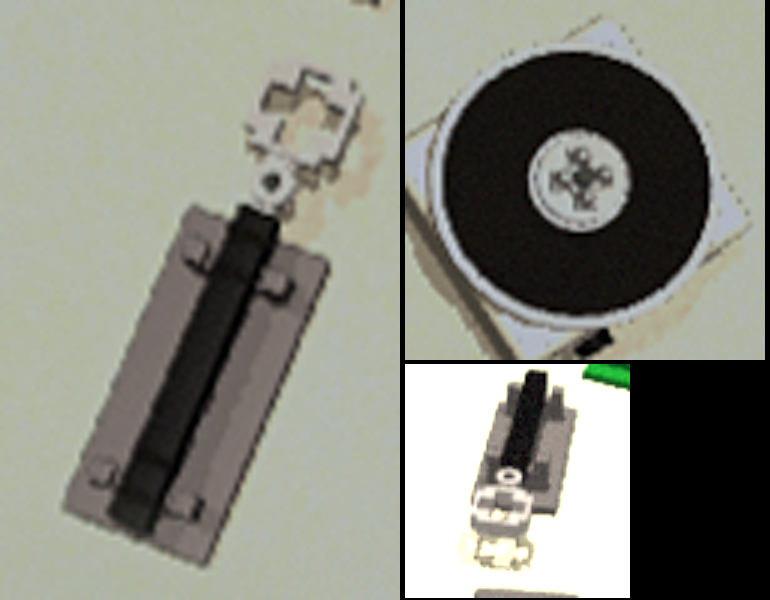

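The crop gives the bar ends at about (261.4,290.6) and (287,227.4), and the head centre at (295.8,207.4). The lugs look nearly axis-aligned. Next I'll work out the first move.

```bash
cat >> h.py <<'E'
def yaw():
    R=Ro.from_quat(arm.read_state()["ee_rot"]).as_matrix();return np.degrees(np.arctan2(R[1,0],R[0,0]))
def go(P):
    s=arm.read_state();R=Ro.from_quat(s["ee_rot"]).as_matrix();d=R.T@(np.array(P)-s["position"])
    print("clock",round(s["clock"],2),"pos",s["position"].round(1),"yaw",round(yaw(),2),"tilt",R[:,2].round(4),"| total tool shift mm",d.round(1),"len",np.linalg.norm(d).round())
E
python3 - <<'E'
from h import *
import pickle
t=pickle.load(open("top.pkl","rb"))
a=rayz(t,261.4,290.6,55);b=rayz(t,287,227.4,55);c=rayz(t,295.8,207.4,53);n=rayz(t,289.4,221.4,50)
print(a,b,c,n);u=(c-a)[:2];u/=np.linalg.norm(u);print(np.degrees(np.arctan2(u[1],u[0])),"origins",a[:2]+85*u,b[:2]-85*u,c[:2]-140*u)
d=optics.get_image("wrist");print(np.round(d["hand_eye"],3),d["camera_matrix"][0])
go([530,207,220])
E
```

```text
[419.72911335 253.97787689  55.        ] [576.87736662 192.68685931  55.        ] [628.26292087 171.20464394  53.        ] [593.07891168 187.24682932  50.        ]
-21.649591237193725 origins [498.7330021 222.6188979] [497.87347787 224.04583829] [498.13886882 222.85472697]
[[ 1.00000e-03 -9.58000e-01 -2.87000e-01  7.40180e+01]
 [ 1.00000e+00  1.00000e-03  1.00000e-03 -8.35000e-01]
 [-1.00000e-03 -2.87000e-01  9.58000e-01 -1.78134e+02]
 [ 0.00000e+00  0.00000e+00  0.00000e+00  1.00000e+00]] [394.54183541   0.         320.1834411 ]
clock 0.15 pos [155.  605.  194.3] yaw -14.38 tilt [-3.0e-04 -1.7e-03 -1.0e+00] | total tool shift mm [462.1 292.4 -25.2] len 547.0
```

Call:
play_rows(
  travel=[
    [0.0257,0.0162,-0.0014],
    [0.0257,0.0162,-0.0014],
    [0.0257,0.0162,-0.0014],
    [0.0257,0.0162,-0.0014],
    [0.0257,0.0162,-0.0014],
    [0.0257,0.0162,-0.0014],
    [0.0257,0.0162,-0.0014],
    [0.0257,0.0162,-0.0014],
    [0.0257,0.0162,-0.0014],
    [0.0257,0.0162,-0.0014],
    [0.0257,0.0162,-0.0014],
    [0.0257,0.0162,-0.0014],
  ],
  rotation=[
    [0,0,0],
    [0,0,0],
    [0,0,0],
    [0,0,0],
    [0,0,0],
    [0,0,0],
    [0,0,0],
    [0,0,0],
    [0,0,0],
    [0,0,0],
    [0,0,0],
    [0,0,0],
  ],
  grip=[1,1,1,1,1,1,1,1,1,1,1,1],
)

```text
clock: 1.15
position: [406.2, 339.2, 211.8]
ee_rot: [0.992, -0.125, -0.0, 0.0]
contact_force: [0.7, -0.3, -0.2]
gripper_width: 85.2
```

Call:
play_rows(
  travel=[
    [0.0257,0.0162,-0.0014],
    [0.0257,0.0162,-0.0014],
    [0.0257,0.0162,-0.0014],
    [0.0257,0.0162,-0.0014],
    [0.0257,0.0162,-0.0014],
    [0.0257,0.0162,-0.0014],
    [0,0,0],
    [0,0,0],
    [0,0,0],
    [0,0,0],
  ],
  rotation=[
    [0,0,0],
    [0,0,0],
    [0,0,0],
    [0,0,0],
    [0,0,0],
    [0,0,0],
    [0,0,0.066],
    [0,0,0.066],
    [0,0,0],
    [0,0,0],
  ],
  grip=[1,1,1,1,1,1,1,1,1,1],
)

```text
clock: 1.98
position: [530.7, 207.9, 220.0]
ee_rot: [0.982, -0.19, -0.0, 0.0]
contact_force: [-0.7, -0.8, 0.2]
gripper_width: 84.9
```

```bash
python3 - <<'E'
from h import *
import pickle
d=grab("wrist");pickle.dump(d,open("w1.pkl","wb"));go([526,212,220]);print(arm.read_state()["joints"])
I=d["image"].copy()
cv2.imwrite("pics/w1.png",np.clip(I*1.6,0,255).astype(np.uint8))
for x in(-85,30,85,140):
    u=np.array([np.cos(np.radians(-21.8)),np.sin(np.radians(-21.8))]);print(x,proj(d,[*(np.array([498,223])+x*u),55]).round())
E
```

```text
clock 2.03 pos [530.6 208.2 220.1] yaw -21.83 tilt [-5.e-04 -2.e-04 -1.e+00] | total tool shift mm [-5.7 -1.8  0.1] len 6.0
[ 6.58030436e-01  2.74643002e-01 -8.97516817e-02 -1.40397852e-04
 -1.20690266e+00  5.31779222e-01]
-85 [319. 326.]
30 [319. 211.]
85 [318. 148.]
140 [318.  78.]
```

View pics/w1.png

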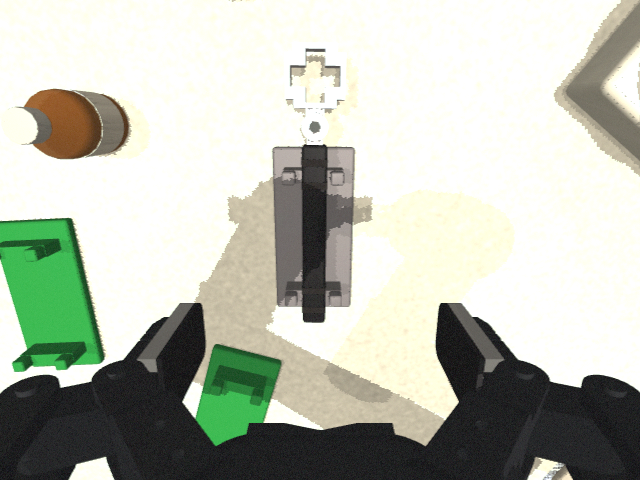

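The wrist view shows the bar running vertically in the image: front end (314.5,146), rear end (314,321), pivot (315,127), head centre (316,80). It lines up with the tool axis, about 4 px left of where I predicted.

```bash
python3 - <<'E'
from h import *
import pickle
d=pickle.load(open("w1.pkl","rb"))
a=rayz(d,314.5,146,55);b=rayz(d,314,321,55);c=rayz(d,316,80,53);p=rayz(d,315,127,52)
C=cloud(d);print("bar z",np.median(C[170:300,310:320,2]),"head z",np.percentile(C[50:110,288:342,2],[60,75,90]))
u=(a-b)[:2];L=np.linalg.norm(u);u/=L;print(L,np.degrees(np.arctan2(u[1],u[0])))
for x,o in((a,85),(b,-85),(c,140),(p,100)):print(x[:2]-o*u)
o=(a+b)[:2]/2;g=o+30*u;print(o,g);go([*g,120]);go([*g,45-18.7])
E
```

```text
bar z 54.31973868466292 head z [51.09216641 52.235519   52.92468718]
166.12964207733503 -22.20750814437152
[500.67201737 226.18419095]
[504.25527626 224.72134229]
[498.00967978 226.14008066]
[501.01351052 225.67586098]
[502.46364681 225.45276662] [530.23827873 214.11390328]
clock 2.03 pos [530.6 208.2 220.1] yaw -21.83 tilt [-5.e-04 -2.e-04 -1.e+00] | total tool shift mm [ -2.5  -5.4 100.1] len 100.0
clock 2.03 pos [530.6 208.2 220.1] yaw -21.83 tilt [-5.e-04 -2.e-04 -1.e+00] | total tool shift mm [ -2.5  -5.4 193.8] len 194.0
```

Call:
play_rows(
  travel=[
    [-0.0045,-0.005,0.015],
    [0,0,0.025],
    [0,0,0.025],
    [0,0,0.025],
    [0,0,0.025],
    [0,0,0.025],
    [0,0,0.025],
    [0,0,0.015],
    [0,0,0.01],
    [0,0,0.004],
    [0,0,0],
    [0,0,0],
  ],
  rotation=[
    [0,0,0.003],
    [0,0,0],
    [0,0,0],
    [0,0,0],
    [0,0,0],
    [0,0,0],
    [0,0,0],
    [0,0,0],
    [0,0,0],
    [0,0,0],
    [0,0,0],
    [0,0,0],
  ],
  grip=[1,1,1,1,1,1,1,1,1,1,1,1],
)

```text
clock: 3.03
position: [529.2, 215.1, 27.2]
ee_rot: [0.982, -0.191, 0.001, -0.001]
contact_force: [-1.1, -0.8, -0.3]
gripper_width: 85.4
```

Call:
play_rows(
  travel=[
    [0,0,0],
    [0,0,0],
    [0,0,0],
    [0,0,0],
    [0,0,0],
    [0,0,0],
    [0,0,0],
    [0,0,0],
    [0,0,0],
    [0,0,0],
  ],
  rotation=[
    [0,0,0],
    [0,0,0],
    [0,0,0],
    [0,0,0],
    [0,0,0],
    [0,0,0],
    [0,0,0],
    [0,0,0],
    [0,0,0],
    [0,0,0],
  ],
  grip=[0.5,0.4,0.3,0.2,0,0,0,0,0,0],
)

```text
clock: 3.87
position: [528.5, 214.4, 26.3]
ee_rot: [0.981, -0.192, -0.0, 0.0]
contact_force: [-0.5, -0.1, 0.5]
gripper_width: 0.4
```

```bash
python3 - <<'E'
from h import *
import pickle
go([500,0,0]);s=arm.read_state();print(s["contact_force"],s["wrist_torque"],s["gripper_width"])
d=grab("wrist");pickle.dump(d,open("w2.pkl","wb"));cv2.imwrite("pics/w2.png",np.clip(d["image"]*1.6,0,255).astype(np.uint8))
E
```

```text
clock 3.87 pos [528.5 214.4  26.3] yaw -22.11 tilt [-1.e-04 -1.e-04 -1.e+00] | total tool shift mm [ 54.3 209.4  26.3] len 218.0
[-0.53318363 -0.05039608  0.49523843] [0.05175205 0.01356125 0.00247928] 0.35813942437026547
```

View pics/w2.png

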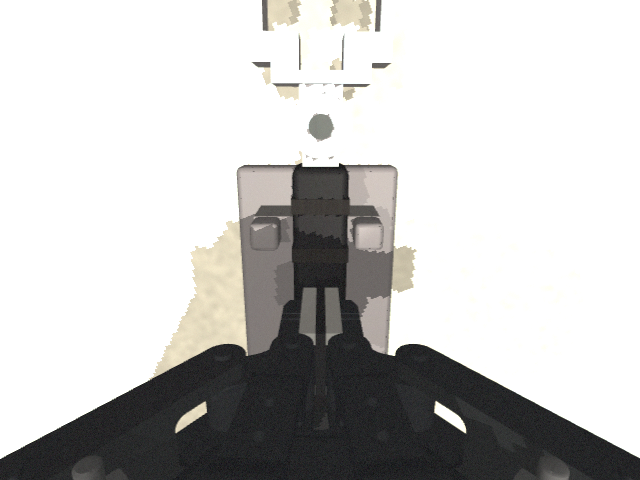

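The fingers report shut at 0.4 mm with the bar apparently still in its saddles: bar front end (320,166), pads at (300–342, 290+). Depth should show whether they passed above the bar.

```bash
python3 - <<'E'
from h import *
import pickle
d=pickle.load(open("w2.pkl","rb"));C=cloud(d)
s=arm.read_state();R=Ro.from_quat(s["ee_rot"]).as_matrix()
T=(C-s["position"])@R
for v in range(160,420,12):print(v,[f"{C[v,u,2]:.0f}/{T[v,u,0]:.0f}/{T[v,u,1]:.0f}" for u in(260,297,307,320,333,345,380)])
I=d["image"][150:350,220:420];cv2.imwrite("pics/w2c.png",np.clip(cv2.resize(I,None,fx=3,fy=3)*4.,0,255).astype(np.uint8))
t=grab("top");print(proj(t,s["position"]))
E
```

```text
160 ['0/53/-31', '-0/53/-13', '49/58/-6', '51/58/-1', '51/58/4', '-0/53/12', '-1/53/30']
172 ['10/48/-30', '54/54/-10', '53/54/-6', '54/54/-1', '54/54/4', '53/54/9', '12/48/28']
184 ['11/42/-30', '53/49/-10', '55/49/-6', '55/50/-1', '54/49/4', '54/49/9', '11/42/29']
196 ['11/36/-31', '54/45/-10', '54/45/-6', '55/45/-1', '54/45/4', '54/45/9', '11/36/29']
208 ['18/32/-30', '54/40/-10', '53/40/-6', '55/40/-1', '54/40/4', '55/40/9', '11/30/29']
220 ['40/31/-27', '53/35/-10', '54/35/-6', '54/35/-1', '55/35/4', '54/35/9', '11/24/30']
232 ['46/28/-26', '54/30/-10', '55/31/-6', '55/30/-1', '54/30/4', '54/30/9', '48/28/24']
244 ['47/23/-26', '53/25/-10', '54/25/-6', '54/25/-1', '55/25/4', '54/25/9', '47/23/24']
256 ['11/5/-32', '55/21/-10', '54/20/-6', '55/20/-1', '55/20/4', '55/20/9', '12/5/30']
268 ['12/-2/-32', '54/15/-10', '55/15/-6', '54/15/-1', '54/15/5', '52/14/10', '12/-1/31']
280 ['12/-8/-32', '53/9/-10', '55/10/-6', '55/10/-1', '53/9/5', '53/9/10', '12/-8/31']
292 ['11/-16/-33', '54/4/-10', '70/11/-6', '71/12/-1', '71/12/4', '52/3/10', '12/-15/31']
304 ['11/-23/-33', '72/8/-9', '79/
[... 215 characters left out ...]
, '11/-37/32']
340 ['12/-44/-34', '108/15/-7', '104/12/-5', '100/10/-1', '105/13/3', '108/15/6', '12/-44/32']
352 ['12/-52/-34', '111/13/-7', '111/13/-4', '100/5/-1', '111/13/3', '111/13/6', '11/-53/33']
364 ['109/7/-18', '117/13/-7', '117/13/-4', '99/1/-1', '116/13/3', '116/13/6', '108/7/16']
376 ['128/18/-14', '128/18/-6', '120/12/-4', '99/-3/-1', '120/12/2', '127/17/5', '128/18/13']
388 ['131/17/-14', '132/17/-6', '122/10/-4', '100/-8/-1', '111/1/3', '131/17/5', '132/18/12']
400 ['137/19/-13', '136/18/-6', '111/-2/-4', '54/-49/-1', '111/-3/3', '135/17/4', '136/18/12']
412 ['140/18/-13', '138/16/-6', '111/-6/-5', '54/-56/-1', '111/-7/3', '139/18/4', '140/18/11']
[279.23867522 248.22978154]
```

View pics/w2c.png

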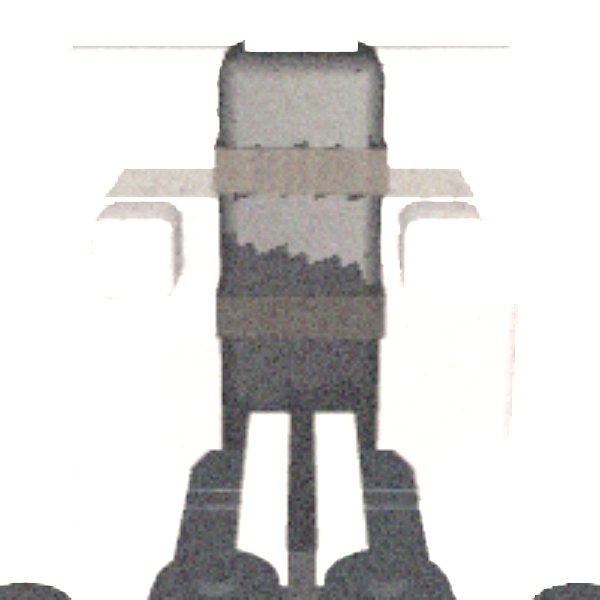

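Depth confirms it: the pads came out inside the bar with no contact force, so the grasp took nothing and the wrench hasn't moved. I'll reopen gently and watch the force.

Call:
play_rows(
  travel=[
    [0,0,0],
    [0,0,0],
    [0,0,0],
    [0,0,0],
    [0,0,0],
    [0,0,0],
  ],
  rotation=[
    [0,0,0],
    [0,0,0],
    [0,0,0],
    [0,0,0],
    [0,0,0],
    [0,0,0],
  ],
  grip=[0.2,0.4,0.5,0.5,0.5,0.5],
)

```text
clock: 4.47
position: [528.5, 214.5, 26.3]
ee_rot: [0.981, -0.192, 0.0, 0.0]
contact_force: [-0.2, 0.2, 0.2]
gripper_width: 42.7
```

Call:
play_rows(
  travel=[
    [0,0,0],
    [0,0,0],
    [0,0,0],
    [0,0,0],
    [0,0,0],
    [0,0,0],
  ],
  rotation=[
    [0,0,0],
    [0,0,0],
    [0,0,0],
    [0,0,0],
    [0,0,0],
    [0,0,0],
  ],
  grip=[0.4,0.35,0.3,0.25,0.23,0.2],
)

```text
clock: 4.97
position: [528.5, 214.5, 26.3]
ee_rot: [0.981, -0.192, -0.0, 0.0]
contact_force: [-0.5, 0.4, -0.2]
gripper_width: 17.0
```

```bash
python3 - <<'E'
from h import *
s=arm.read_state();print(s["contact_force"],s["wrist_torque"],s["gripper_width"])
d=grab("wrist");C=cloud(d);R=Ro.from_quat(s["ee_rot"]).as_matrix();T=(C-s["position"])@R
for v in (172,220,268,280,292,304,316,340):print(v,[f"{C[v,u,2]:.0f}/{T[v,u,0]:.0f}/{T[v,u,1]:.0f}" for u in range(270,375,10)])
E
```

```text
[-0.53245805  0.44834937 -0.18348914] [0.0450671  0.01342046 0.0055187 ] 16.9615283939336
172 ['11/48/-25', '12/48/-20', '11/48/-15', '53/54/-8', '55/54/-5', '53/54/-1', '53/54/3', '55/54/7', '11/48/14', '10/48/19', '12/48/24']
220 ['41/32/-22', '37/31/-18', '35/30/-14', '55/35/-9', '55/35/-5', '55/35/-1', '55/35/3', '53/35/7', '34/30/13', '42/32/16', '42/32/20']
268 ['12/-2/-27', '11/-2/-22', '10/-2/-17', '53/15/-9', '55/15/-5', '55/16/-1', '55/15/3', '54/15/7', '11/-2/15', '11/-2/20', '11/-2/25']
280 ['12/-8/-27', '11/-9/-22', '12/-8/-17', '54/10/-9', '54/9/-5', '55/10/-1', '55/10/3', '54/10/7', '11/-9/15', '11/-9/20', '11/-9/26']
292 ['11/-16/-27', '70/11/-16', '70/12/-12', '55/5/-9', '54/4/-5', '54/4/-1', '54/4/3', '54/4/8', '69/11/10', '71/12/14', '11/-16/26']
304 ['71/7/-19', '81/12/-15', '80/12/-11', '54/-1/-9', '53/-2/-5', '54/-1/-1', '53/-2/3', '53/-2/8', '80/12/10', '80/12/13', '72/8/18']
316 ['82/8/-18', '89/12/-14', '89/12/-11', '53/-7/-9', '55/-6/-5', '55/-6/-1', '55/-6/3', '55/-7/8', '88/11/9', '88/12/12', '81/8/17']
340 ['107/14/-15', '105/13/-12', '99/9/-10', '55/-17/-9', '54/-18/-5', '54/-18/-1', '55/-18/4', '54/-18/8', '99/9/8', '105/13/11', '106/13/13']
```

Now the real cause is clear. The finger tips show at about z≈60 (row 287), roughly 33 mm short of the reported TCP at z=26, so they closed in the air above the bar top at z=55. The rays beside the bar reach the stand base, which confirms no finger is down there. I'll open, go about 27 mm lower and recheck by depth before closing.

Call:
play_rows(
  travel=[
    [0,0,0],
    [0,0,0],
    [0,0,0],
    [0,0,0],
    [0,0,0.005],
    [0,0,0.005],
    [0,0,0.005],
    [0,0,0.005],
    [0,0,0.004],
    [0,0,0.003],
    [0,0,0],
    [0,0,0],
  ],
  rotation=[
    [0,0,0],
    [0,0,0],
    [0,0,0],
    [0,0,0],
    [0,0,0],
    [0,0,0],
    [0,0,0],
    [0,0,0],
    [0,0,0],
    [0,0,0],
    [0,0,0],
    [0,0,0],
  ],
  grip=[0.6,0.6,0.6,0.6,0.6,0.6,0.6,0.6,0.6,0.6,0.6,0.6],
)

```text
clock: 6.02
position: [528.5, 214.4, -1.0]
ee_rot: [0.981, -0.192, -0.0, 0.0]
contact_force: [0.2, -0.2, 0.1]
gripper_width: 51.1
```

```bash
python3 - <<'E'
from h import *
s=arm.read_state();print(s["position"],s["contact_force"],s["wrist_torque"],s["gripper_width"])
d=grab("wrist");C=cloud(d);R=Ro.from_quat(s["ee_rot"]).as_matrix();T=(C-s["position"])@R
for v in (172,220,268,280,292,304,316,340):print(v,[f"{C[v,u,2]:.0f}/{T[v,u,0]:.0f}/{T[v,u,1]:.0f}" for u in range(230,415,12)])
m=(abs(T[...,1])<11)&(T[...,0]<60);m[:360]=0
print("body lowest",np.percentile(C[380:,200:440,2],[1,5]), C[380:,300:340,2].min())
cv2.imwrite("pics/w3.png",np.clip(d["image"]*2.5,0,255).astype(np.uint8))
E
```

```text
[528.47543667 214.38497548  -0.96236396] [ 0.1808208  -0.16520465  0.052551  ] [-0.012597   -0.00860249 -0.07182623] 51.05853852362076
172 ['-1/50/-41', '4/51/-35', '4/51/-30', '4/51/-24', '4/51/-19', '5/51/-14', '50/57/-7', '50/57/-3', '50/57/1', '49/57/5', '3/51/12', '4/51/18', '5/51/23', '5/51/28', '4/51/33', '-0/50/40']
220 ['9/31/-40', '11/31/-35', '13/32/-29', '14/32/-24', '14/32/-19', '55/42/-10', '54/42/-7', '54/42/-3', '55/42/1', '55/42/5', '55/42/9', '15/32/17', '15/32/22', '12/31/28', '12/31/33', '-2/28/41']
268 ['10/8/-42', '48/23/-28', '46/23/-24', '47/23/-20', '11/9/-20', '53/25/-11', '54/26/-7', '54/26/-3', '54/26/1', '54/26/5', '53/25/9', '46/23/14', '48/23/18', '47/23/22', '12/9/34', '-1/4/43']
280 ['-1/-2/-45', '11/3/-36', '11/3/-31', '11/3/-25', '11/3/-20', '54/21/-11', '55/22/-7', '55/22/-3', '55/22/1', '55/22/5', '54/21/9', '10/3/18', '11/3/24', '11/3/29', '11/3/35', '-2/-2/43']
292 ['-1/-9/-45', '44/12/-29', '12/-3/-31', '10/-3/-26', '12/-3/-20', '54/17/-11', '55/17/-7', '54/17/-3', '54/17/1', '54/17/5', '52/16/10', '11/-3/18', '12/-3/24', '12/-3/29', '43/12/28', '-1/-9/44']
304 ['53/12/-32', '53/12/-28', '39/5/-26', '12/-9/-26', '11/-9/-20', '52/11/-11', '55/13/-7', '55/13/-3', '54/13/1', '55/13/5', '51/11/10', '11/-9/19', '12/-9/24', '10/-9/30', '52/11/27', '53/12/30']
316 ['62/12/-30', '61/12/-26', '40/0/-26', '13/-14/-26', '12/-15/-20', '53/7/-11', '54/8/-7', '54/8/-3', '55/8/1', '54/8/5', '52/7/10', '11/-15/19', '11/-15/25', '37/-1/25', '59/11/25', '62/12/29']
340 ['75/11/-27', '64/4/-26', '43/-9/-26', '11/-28/-26', '12/-28/-21', '53/-2/-12', '55/-1/-7', '53/-2/-3', '55/-1/1', '55/-1/6', '11/-28/14', '12/-28/19', '11/-28/25', '41/-10/25', '62/3/25', '75/11/26']
body lowest [ 0.42692333 10.8678477 ] 52.32128727910775
```

View pics/w3.png

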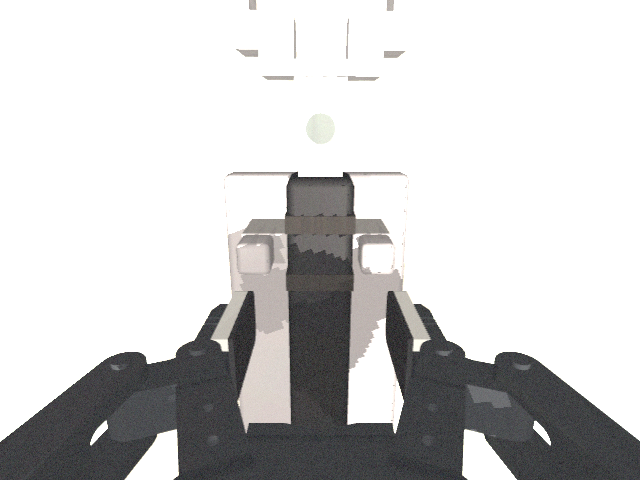

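The pads now straddle the bar, inner faces near columns 245 and 395 with the bar at 288–352. Tips are at z≈37 and clear of the saddles, so I'll close.

Call:
play_rows(
  travel=[
    [0,0,0],
    [0,0,0],
    [0,0,0],
    [0,0,0],
    [0,0,0],
    [0,0,0],
    [0,0,0],
    [0,0,0],
  ],
  rotation=[
    [0,0,0],
    [0,0,0],
    [0,0,0],
    [0,0,0],
    [0,0,0],
    [0,0,0],
    [0,0,0],
    [0,0,0],
  ],
  grip=[0.4,0.3,0.2,0.1,0,0,0,0],
)

```text
clock: 6.73
position: [528.8, 214.8, -0.2]
ee_rot: [0.981, -0.192, 0.0, -0.0]
contact_force: [0.3, 1.6, 4.5]
gripper_width: 21.0
```

Call:
play_rows(
  travel=[
    [0,0,-0.005],
    [0,0,-0.008],
    [0,0,-0.012],
    [0,0,-0.015],
    [0,0,-0.015],
    [0,0,-0.015],
    [0,0,-0.015],
    [0,0,-0.015],
    [0,0,-0.012],
    [0,0,-0.008],
    [0,0,0],
    [0,0,0],
  ],
  rotation=[
    [0,0,0],
    [0,0,0],
    [0,0,0],
    [0,0,0],
    [0,0,0],
    [0,0,0],
    [0,0,0],
    [0,0,0],
    [0,0,0],
    [0,0,0],
    [0,0,0],
    [0,0,0],
  ],
  grip=[0,0,0,0,0,0,0,0,0,0,0,0],
)

```text
clock: 7.73
position: [528.0, 214.3, 119.0]
ee_rot: [0.981, -0.192, -0.0, 0.0]
contact_force: [-0.0, -0.1, -4.0]
gripper_width: 20.6
```

```bash
python3 - <<'E'
from h import *
import pickle
s=arm.read_state();print(s["position"],s["contact_force"],s["wrist_torque"],s["gripper_width"],s["joints"])
d=grab("wrist");C=cloud(d);R=Ro.from_quat(s["ee_rot"]).as_matrix();T=(C-s["position"])@R
pickle.dump((d,s),open("w4.pkl","wb"))
for v in range(180,300,20):print(v,T[v,310:330].mean(0).round(1))
m=(T[...,2]<-44)&(T[...,2]>-62)&(T[...,0]>62)
p=T[m];print(len(p),p.min(0),p.max(0))
I=d["image"][0:260,200:440];cv2.imwrite("pics/w4.png",cv2.resize(I,None,fx=2,fy=2))
E
```

```text
[528.04110533 214.25368049 118.96287568] [-0.023164   -0.11905307 -4.03933746] [-0.02083281  0.11216726 -0.05044619] 20.63395250067097 [ 6.69361879e-01  3.58391587e-01 -2.37284887e-01 -6.49394879e-04
 -9.75728956e-01  5.15587239e-01]
180 [ 54.8  -1.  -53.1]
200 [ 48.6  -1.  -54.5]
220 [ 43.7  -1.1 -60.9]
240 [ 35.3  -1.  -54.6]
260 [ 28.3  -1.  -54.5]
280 [ 26.6  -0.8 -67.3]
13313 [ 62.02227913 -25.4814929  -57.80889027] [107.66586121  24.94463957 -44.00193719]
```

View pics/w4.png

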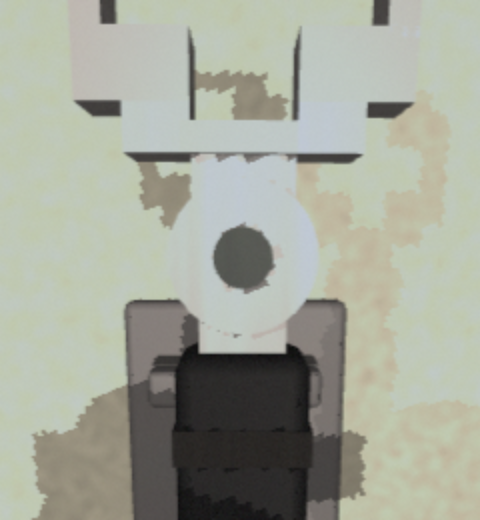

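The wrench is held level, with the bar top at a constant −54.6 mm in tool z. The pivot hole is at (321.5,128) and the rear edge of the head at about row 77. Now socket position in the tool frame, then on to the nut.

```bash
python3 - <<'E'
from h import *
import pickle
d,s=pickle.load(open("w4.pkl","rb"));R=Ro.from_quat(s["ee_rot"]).as_matrix();P=s["position"]
def tl(u,v,z):return ((rayz(d,u,v,P[2]+z)-P)@R).round(1)
print("pivot",tl(321.5,128,52.6),"bar end",tl(321,172.5,54.6),"head rear",tl(322,77.5,52.6),"slot rear",tl(322,60,52.6),"slot L/R",tl(295,40,52.6),tl(349,40,52.6),"bar L/R",tl(288.5,215,54.6),tl(354,215,54.6),tl(290,182,54.6),tl(353,182,54.6))
C=cloud(d);T=(C-P)@R;h=(T[...,2]<-50)&(T[...,2]>-56)&(T[...,0]>80);p=T[h];i=np.argmax(p[:,1]);print(T[50,230:420:8].round(0))
# candidate: view pose with camera over nut, tool yaw 0, and socket above nut
go([513-112,-148,130])
E
```

```text
pivot [ 70.7  -0.4 -52.7] bar end [ 57.4  -0.5 -54.6] head rear [ 85.2  -0.3 -52.7] slot rear [ 89.9  -0.3 -52.7] slot L/R [ 95.3  -8.1 -52.7] [ 95.3   7.5 -52.7] bar L/R [ 43.7 -11.  -54.6] [ 43.7  10.1 -54.6] [ 54.4 -10.3 -54.6] [ 54.4   9.5 -54.6]
[[118. -63. 119.]
 [ 93. -25. -52.]
 [ 93. -23. -51.]
 [ 93. -20. -53.]
 [ 93. -18. -52.]
 [ 93. -15. -53.]
 [ 93. -13. -52.]
 [ 93. -11. -51.]
 [ 93.  -8. -52.]
 [118. -13. 121.]
 [118.  -8. 119.]
 [118.  -2. 119.]
 [118.   3. 118.]
 [118.   9. 120.]
 [118.  14. 120.]
 [ 93.   8. -53.]
 [ 93.  10. -52.]
 [ 93.  13. -52.]
 [ 93.  15. -52.]
 [ 93.  17. -53.]
 [ 93.  19. -53.]
 [ 93.  22. -53.]
 [ 93.  24. -52.]
 [118.  64. 120.]]
clock 7.78 pos [527.7 214.  118.3] yaw -22.14 tilt [-1.9e-03 -7.0e-04 -1.0e+00] | total tool shift mm [ 19.  383.1 -11.2] len 384.0
```

Call:
play_rows(
  travel=[
    [0,0,-0.003],
    [0,0,-0.003],
    [0,0,-0.003],
    [0,0,-0.002],
    [0,0,0],
    [-0.003,0.012,0],
    [-0.006,0.024,0],
    [-0.008,0.031,0],
    [-0.008,0.031,0],
    [-0.008,0.031,0],
    [-0.008,0.031,0],
    [-0.008,0.031,0],
  ],
  rotation=[
    [0,0,-0.097],
    [0,0,-0.097],
    [0,0,-0.097],
    [0,0,-0.095],
    [0,0,0],
    [0,0,0],
    [0,0,0],
    [0,0,0],
    [0,0,0],
    [0,0,0],
    [0,0,0],
    [0,0,0],
  ],
  grip=[0,0,0,0,0,0,0,0,0,0,0,0],
)

```text
clock: 8.78
position: [477.9, 21.5, 129.6]
ee_rot: [1.0, -0.001, -0.001, 0.0]
contact_force: [0.4, -0.7, -2.4]
gripper_width: 20.4
```

Call:
play_rows(
  travel=[
    [-0.008,0.031,0],
    [-0.008,0.031,0],
    [-0.006,0.024,0],
    [-0.003,0.01,0],
    [0,0,0],
    [0,0,0],
    [0,0,0],
  ],
  rotation=[
    [0,0,0],
    [0,0,0],
    [0,0,0],
    [0,0,0],
    [0,0,0],
    [0,0,0],
    [0,0,0],
  ],
  grip=[0,0,0,0,0,0,0],
)

```text
clock: 9.37
position: [454.8, -72.1, 130.2]
ee_rot: [1.0, -0.0, 0.0, -0.0]
contact_force: [0.0, 0.3, -3.3]
gripper_width: 20.2
```

```bash
python3 - <<'E'
from h import *
import pickle
s=arm.read_state();go([513-111,-148,130]);print(s["joints"])
d=grab("wrist");pickle.dump((d,s),open("w5.pkl","wb"))
print(proj(d,[513,-148,120]))
I=d["image"];u,v=proj(d,[513,-148,115]).astype(int);u0=max(0,min(540,u-60));v0=max(0,min(380,v-60));print(u0,v0)
o=np.zeros((600,800,3),np.uint8);o[:]=0;o[:360,:480]=cv2.resize(I,(480,360));o[:300,485:785]=cv2.resize(np.clip(I[v0:v0+100,u0:u0+100]*1.0,0,255).astype(np.uint8),(300,300),interpolation=2)
o2=np.zeros((600,600,3),np.uint8);o2=cv2.resize(np.clip(I[v0:v0+120,u0:u0+120]*1.3,0,255).astype(np.uint8),(600,600),interpolation=2)
o[380:600,0:293]=cv2.resize(I,(293,220))
cv2.imwrite("pics/w5.png",o2)
E
```

```text
clock 9.37 pos [454.8 -72.1 130.2] yaw -0.01 tilt [ 0.e+00  1.e-04 -1.e+00] | total tool shift mm [-52.8  75.9   0.2] len 92.0
[ 1.97123507e-01  1.68404599e-01 -4.76124682e-01 -1.07032897e-04
 -9.26202424e-01  1.37356426e+00]
[482.77809982 152.72285762]
418 91
```

View pics/w5.png

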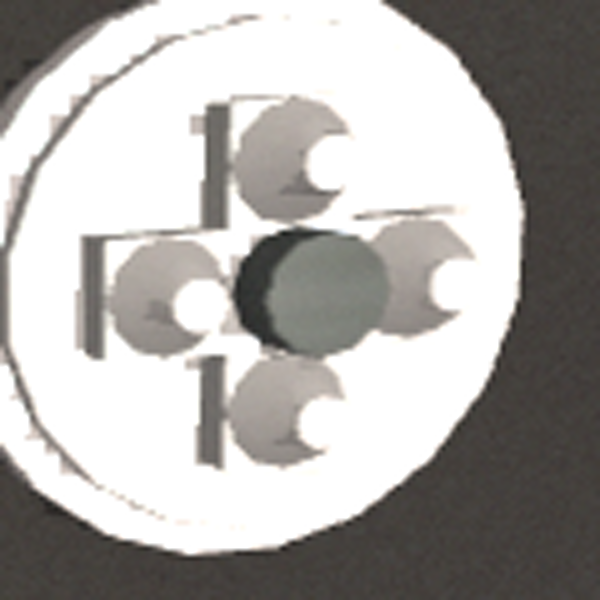

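The nut shows clearly in the crop. The cone bases are at about (292,158), (165,297), (287,411) and (415,277), and the blunt tips at about (336,163), (202,305), (452,285) and (326,424).

```bash
python3 - <<'E'
from h import *
import pickle
d,s=pickle.load(open("w5.pkl","rb"))
for z,L in((110,[(292,158),(165,297),(287,411),(415,277)]),(120,[(336,163),(202,305),(326,424),(452,285)])):
    p=np.array([rayz(d,418+u/5-.4,91+v/5-.4,z)[:2] for u,v in L]);c=p.mean(0);q=p-c
    a=np.degrees(np.arctan2(q[:,1],q[:,0]));print(z,c,np.linalg.norm(q,axis=1).round(1),a.round(1),((a+45)%90-45).round(1))
    c2=(p[0]+p[2])/2,(p[1]+p[3])/2;print(c2)
C=cloud(d);k=C[91:211,418:538].reshape(-1,3);f=k[(k[:,2]>98)&(k[:,2]<104)];print("flange",len(f),np.median(f[:,2]),cv2.minEnclosingCircle(f[:,:2].astype(np.float32)));print("top z",np.percentile(k[:,2],[95,99]))
E
```

```text
110 [ 514.44153946 -148.2166489 ] [12.3 12.2 12.2 12.3] [   5.4   94.6 -174.7  -85.5] [5.4 4.6 5.3 4.5]
(array([ 514.45262495, -148.19695107]), array([ 514.43045398, -148.23634673]))
120 [ 514.39206495 -148.11271364] [12.  11.8 12.1 11.4] [   3.7   94.3 -174.5  -85.1] [3.7 4.3 5.5 4.9]
(array([ 514.35003108, -148.30867068]), array([ 514.43409883, -147.91675661]))
flange 4778 101.40101827244898 ((514.625244140625, -148.45741271972656), 26.205976486206055)
top z [118.99558579 120.25207055]
```

Call:
play_rows(
  travel=[
    [0,0,0],
    [-0.0079,0.0114,0],
    [-0.0125,0.0175,0],
    [-0.0125,0.0175,0],
    [-0.0125,0.0175,0],
    [-0.0125,0.0175,0],
    [0,0,0.01],
    [0,0,0.01],
    [0,0,0.01],
    [0,0,0.005],
    [0,0,0],
    [0,0,0],
  ],
  rotation=[
    [0,0,-0.0873],
    [0,0,0],
    [0,0,0],
    [0,0,0],
    [0,0,0],
    [0,0,0],
    [0,0,0],
    [0,0,0],
    [0,0,0],
    [0,0,0],
    [0,0,0],
    [0,0,0],
  ],
  grip=[0,0,0,0,0,0,0,0,0,0,0,0],
)

```text
clock: 10.42
position: [404.2, -158.5, 95.4]
ee_rot: [0.999, 0.044, -0.0, 0.0]
contact_force: [0.3, 0.2, -2.6]
gripper_width: 20.6
```

```bash
python3 - <<'E'
from h import *
import pickle
s=arm.read_state();go([404.2,-158.2,95]);print(s["contact_force"],s["wrist_torque"],s["joints"].round(2))
d=grab("wrist");P=s["position"];R=Ro.from_quat(s["ee_rot"]).as_matrix()
T=(cloud(d)-P)@R
tl=lambda w:((np.array(w)-P)@R).round(1)
print("nut in tool",tl([514.4,-148.2,110]))
print([ (x,proj(d,P+R@np.array(x)).round()) for x in((110.7,-.3,-36.6),(110.7,-.3,-52.6))])
I=d["image"][0:130,245:405];cv2.imwrite("pics/w6.png",cv2.resize(np.clip(I*1.0,0,255).astype(np.uint8),None,fx=4,fy=4,interpolation=2))
E
```

```text
clock 10.42 pos [ 404.2 -158.5   95.4] yaw 5.03 tilt [-4.e-04 -2.e-04 -1.e+00] | total tool shift mm [ 0.1 -0.3  0.4] len 1.0
[ 0.25819549  0.24334343 -2.60923272] [-0.01903421 -0.01148668  0.03745719] [ 0.    0.17 -0.58  0.   -0.82  1.66]
nut in tool [110.7  -0.6 -14.7]
[((110.7, -0.3, -36.6), array([320.,  -3.])), ((110.7, -0.3, -52.6), array([320., -20.]))]
```

View pics/w6.png

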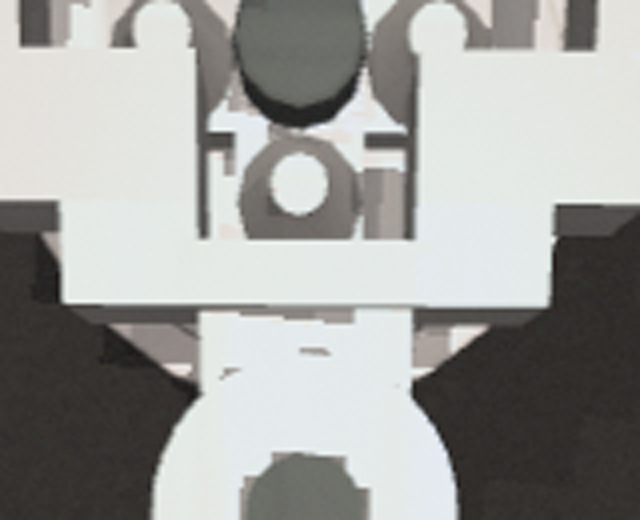

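The rear lug tip at crop (300,185) sits about 0.6 mm left of the slot centre (308), the side tips at (162,25) and (438,28) are symmetric, and the cross is square. I'll shift −0.5 mm in tool y and lower slowly.

Call:
play_rows(
  travel=[
    [0,-0.0005,0.003],
    [0,0,0.004],
    [0,0,0.003],
    [0,0,0.002],
    [0,0,0.002],
    [0,0,0.002],
    [0,0,0.002],
    [0,0,0.002],
    [0,0,0.002],
    [0,0,0],
    [0,0,0],
  ],
  rotation=[
    [0,0,0],
    [0,0,0],
    [0,0,0],
    [0,0,0],
    [0,0,0],
    [0,0,0],
    [0,0,0],
    [0,0,0],
    [0,0,0],
    [0,0,0],
    [0,0,0],
  ],
  grip=[0,0,0,0,0,0,0,0,0,0,0],
)

```text
clock: 11.38
position: [403.9, -158.2, 73.2]
ee_rot: [0.999, 0.044, -0.0, 0.0]
contact_force: [-0.5, 0.7, -3.2]
gripper_width: 20.7
```

No contact so far, with underside at about 110. I'll carry on down through the straight part.

Call:
play_rows(
  travel=[
    [0,0,0.001],
    [0,0,0.001],
    [0,0,0.001],
    [0,0,0.001],
    [0,0,0.001],
    [0,0,0],
    [0,0,0],
  ],
  rotation=[
    [0,0,0],
    [0,0,0],
    [0,0,0],
    [0,0,0],
    [0,0,0],
    [0,0,0],
    [0,0,0],
  ],
  grip=[0,0,0,0,0,0,0],
)

```text
clock: 11.97
position: [404.0, -158.2, 68.3]
ee_rot: [0.999, 0.044, -0.0, 0.0]
contact_force: [0.3, -0.1, -3.0]
gripper_width: 20.8
```

Call:
play_rows(
  travel=[
    [0,0,0.0005],
    [0,0,0.0005],
    [0,0,0.0005],
    [0,0,0],
    [0,0,0],
  ],
  rotation=[
    [0,0,0],
    [0,0,0],
    [0,0,0],
    [0,0,0],
    [0,0,0],
  ],
  grip=[0,0,0,0,0],
)

```text
clock: 12.38
position: [404.0, -158.2, 66.8]
ee_rot: [0.999, 0.044, -0.0, -0.0]
contact_force: [0.2, -0.8, -3.4]
gripper_width: 21.0
```

Call:
play_rows(
  travel=[
    [0,0,0.0005],
    [0,0,0.0005],
    [0,0,0],
    [0,0,0],
  ],
  rotation=[
    [0,0,0],
    [0,0,0],
    [0,0,0],
    [0,0,0],
  ],
  grip=[0,0,0,0],
)

```text
clock: 12.72
position: [404.0, -158.2, 65.8]
ee_rot: [0.999, 0.044, -0.0, -0.0]
contact_force: [-0.5, -0.2, -3.7]
gripper_width: 20.8
```

Call:
play_rows(
  travel=[
    [0,0,0.0005],
    [0,0,0.0003],
    [0,0,0],
    [0,0,0],
  ],
  rotation=[
    [0,0,0],
    [0,0,0],
    [0,0,0],
    [0,0,0],
  ],
  grip=[0,0,0,0],
)

```text
clock: 13.05
position: [404.0, -158.2, 65.0]
ee_rot: [0.999, 0.044, -0.0, -0.0]
contact_force: [0.6, -0.6, -3.3]
gripper_width: 20.4
```

Call:
play_rows(
  travel=[
    [0,0,0.0004],
    [0,0,0.0004],
    [0,0,0],
    [0,0,0],
  ],
  rotation=[
    [0,0,0],
    [0,0,0],
    [0,0,0],
    [0,0,0],
  ],
  grip=[0,0,0,0],
)

```text
clock: 13.38
position: [404.1, -158.2, 64.4]
ee_rot: [0.999, 0.044, 0.0, 0.0]
contact_force: [-1.9, 1.6, -0.5]
gripper_width: 20.4
```

```bash
python3 - <<'E'
from h import *
s=arm.read_state();print(s["position"],s["contact_force"],s["wrist_torque"])
d=grab("wrist");P=s["position"];R=Ro.from_quat(s["ee_rot"]).as_matrix()
C=cloud(d);T=(C-P)@R
m=(T[...,0]>84)&(T[...,0]<97)&(abs(T[...,1])>9)&(abs(T[...,1])<20)&(C[...,2]>108)&(C[...,2]<130);print("head top",m.sum(),np.median(C[m][:,2]))
m=(T[...,0]>30)&(T[...,0]<55)&(abs(T[...,1])<8);print("bar top",np.median(C[m][:,2]))
m=(T[...,0]>85)&(C[...,2]>96)&(C[...,2]<106);print("flange?",m.sum())
m=(T[...,0]>90)&(T[...,0]<105)&(abs(T[...,1])<6);print("lug in slot",np.percentile(C[m][:,2],[5,50,95,99]))
E
```

```text
[ 404.05142264 -158.24262534   64.43711777] [-1.86474976  1.57327199 -0.53839108] [ 0.06431147  0.17014318 -0.00658814]
head top 2983 117.24758237357031
bar top 119.19099912979055
flange? 990
lug in slot [104.40173426 112.47616014 119.63526163 120.39241043]
```

Call:
play_rows(
  travel=[
    [0,0,0.0003],
    [0,0,0],
    [0,0,0],
  ],
  rotation=[
    [0,0,0],
    [0,0,0],
    [0,0,0],
  ],
  grip=[0,0,0],
)

```text
clock: 13.68
position: [404.0, -158.2, 64.1]
ee_rot: [0.999, 0.044, 0.0, 0.0]
contact_force: [-2.3, 0.0, 1.1]
gripper_width: 21.1
```

Contact force has risen 4.5 N at the expected height and the lug tips show above the head, so it is home. Before turning, I'll write a head-angle estimator to use as a click check.

```bash
cat > click.py <<'E'
from h import *
def click():
    s=arm.read_state();d=grab("wrist");P=s["position"];R=Ro.from_quat(s["ee_rot"]).as_matrix();T=(cloud(d)-P)@R
    pts=[]
    for u in list(range(250,300,3))+list(range(342,395,3)):
        col=T[:200,u];ok=np.where((col[:,2]<-48)&(col[:,2]>-58)&(col[:,0]>78)&(abs(col[:,1])>9)&(abs(col[:,1])<22))[0]
        if len(ok): pts.append(col[ok[np.argmin(col[ok,0])]][:2])
    p=np.array(pts);i=abs(p[:,1])<15
    A=np.polyfit(p[i,1],p[i,0],1)
    m=(T[...,2]<-48)&(T[...,2]>-58)&(T[...,0]>80)&(abs(T[...,1])<40);q=T[m]
    f=s["contact_force"]@R;v=np.array([110.5,-.4,0]);
    print("clock",round(s["clock"],2),"yaw",round(yaw(),2),"pos",P.round(1),"F tool",f.round(1),"M",s["wrist_torque"].round(2),"edge slope",A[0].round(3),"x0",A[1].round(1),"head y range",np.percentile(q[:,1],[1,99]).round(1),"w",s["gripper_width"].round(1))
E
python3 -c "
from click import *
click()"
```

```text
Traceback (most recent call last):
  File "click.py", line 12, in click
    print("clock",round(s["clock"],2),"yaw",round(yaw(),2),"pos",P.round(1),"F tool",f.round(1),"M",s["wrist_torque"].round(2),"edge slope",A[0].round(3),"x0",A[1].round(1),"head y range",np.percentile(q[:,1],[1,99]).round(1),"w",s["gripper_width"].round(1))
                                                                                                                                                                                                                                      ^^^^^^^^^^^^^^^^^^^^^^^^
AttributeError: 'float' object has no attribute 'round'
```

Call:
play_rows(
  travel=[
    [0,-0.0033,0],
    [0,-0.0033,0],
    [0,-0.0033,0],
    [0,-0.0033,0],
    [0,-0.0033,0],
    [0,-0.0033,0],
    [0,0,0],
    [0,0,0],
  ],
  rotation=[
    [0,0,0.03],
    [0,0,0.03],
    [0,0,0.03],
    [0,0,0.03],
    [0,0,0.03],
    [0,0,0.03],
    [0,0,0],
    [0,0,0],
  ],
  grip=[0,0,0,0,0,0,0,0],
)

```text
clock: 14.4
position: [404.3, -138.4, 64.1]
ee_rot: [0.999, -0.046, 0.001, -0.0]
contact_force: [-0.1, 0.6, -0.3]
gripper_width: 20.6
```

```bash
python3 -c "
from click import *
click();go([514.4,-148.2,64])"
```

```text
Traceback (most recent call last):
  File "click.py", line 12, in click
    print("clock",round(s["clock"],2),"yaw",round(yaw(),2),"pos",P.round(1),"F tool",f.round(1),"M",s["wrist_torque"].round(2),"edge slope",A[0].round(3),"x0",A[1].round(1),"head y range",np.percentile(q[:,1],[1,99]).round(1),"w",s["gripper_width"].round(1))
                                                                                                                                                                                                                                      ^^^^^^^^^^^^^^^^^^^^^^^^
AttributeError: 'float' object has no attribute 'round'
```

```bash
sed -i 's/s\["gripper_width"\].round(1)/round(s["gripper_width"],1)/' click.py; python3 -c "
from click import *
click();go([514.4,-148.2,64])"
```

```text
clock 14.45 yaw -5.25 pos [ 404.3 -138.4   64.1] F tool [-1.2 -0.6 -0.6] M [ 0.26 -0.13  0.02] edge slope -0.003 x0 85.7 head y range [-24.6  24.2] w 20.8
clock 14.5 pos [ 404.3 -138.4   64.1] yaw -5.25 tilt [ 1.2e-03  1.0e-04 -1.0e+00] | total tool shift mm [110.5  -0.3   0.2] len 111.0
```

Call:
play_rows(
  travel=[
    [4e-05,-0.0033,0],
    [4e-05,-0.0033,0],
    [4e-05,-0.0033,0],
    [4e-05,-0.0033,0],
    [4e-05,-0.0033,0],
    [0,0,0],
    [0,0,0],
  ],
  rotation=[
    [0,0,0.03],
    [0,0,0.03],
    [0,0,0.03],
    [0,0,0.03],
    [0,0,0.03],
    [0,0,0],
    [0,0,0],
  ],
  grip=[0,0,0,0,0,0,0],
)

```text
clock: 15.08
position: [407.1, -122.2, 64.1]
ee_rot: [0.993, -0.12, 0.001, -0.0]
contact_force: [-0.5, 1.3, 0.2]
gripper_width: 20.7
```

```bash
python3 -c "
from click import *
click();go([514.4,-148.2,64])"
```

```text
clock 15.08 yaw -13.83 pos [ 407.1 -122.2   64.1] F tool [-0.7 -1.1 -0.2] M [ 0.15 -0.3   0.06] edge slope 0.028 x0 85.1 head y range [-24.7  24.1] w 20.7
clock 15.13 pos [ 407.1 -122.2   64.1] yaw -13.83 tilt [ 1.3e-03  1.0e-04 -1.0e+00] | total tool shift mm [110.4  -0.4   0.2] len 110.0
```

Call:
play_rows(
  travel=[
    [4e-05,-0.0029,0],
    [4e-05,-0.0029,0],
    [4e-05,-0.0029,0],
    [4e-05,-0.0029,0],
    [0,0,0],
    [0,0,0],
  ],
  rotation=[
    [0,0,0.026],
    [0,0,0.026],
    [0,0,0.026],
    [0,0,0.026],
    [0,0,0],
    [0,0,0],
  ],
  grip=[0,0,0,0,0,0],
)

```text
clock: 15.63
position: [410.4, -111.2, 64.1]
ee_rot: [0.985, -0.172, 0.001, -0.0]
contact_force: [0.2, -0.2, 0.4]
gripper_width: 20.5
```

Call:
play_rows(
  travel=[
    [4e-05,-0.0029,0],
    [4e-05,-0.0029,0],
    [4e-05,-0.0029,0],
    [4e-05,-0.0029,0],
    [0,0,0],
    [0,0,0],
  ],
  rotation=[
    [0,0,0.026],
    [0,0,0.026],
    [0,0,0.026],
    [0,0,0.026],
    [0,0,0],
    [0,0,0],
  ],
  grip=[0,0,0,0,0,0],
)

```text
clock: 16.13
position: [414.9, -100.6, 64.1]
ee_rot: [0.975, -0.223, 0.001, -0.0]
contact_force: [0.7, -0.3, -0.5]
gripper_width: 20.4
```

```bash
python3 -c "
from click import *
click();go([514.4,-148.2,64])"
```

```text
clock 16.13 yaw -25.76 pos [ 414.9 -100.6   64.1] F tool [ 0.8 -0.   0.5] M [-0.39 -0.63 -0.01] edge slope -0.004 x0 85.5 head y range [-24.8  24.1] w 20.4
clock 16.18 pos [ 414.9 -100.6   64.1] yaw -25.76 tilt [ 0.0012 -0.     -1.    ] | total tool shift mm [110.3  -0.4   0.2] len 110.0
```

Call:
play_rows(
  travel=[
    [4e-05,-0.0029,0],
    [4e-05,-0.0029,0],
    [4e-05,-0.0029,0],
    [4e-05,-0.0029,0],
    [0,0,0],
    [0,0,0],
  ],
  rotation=[
    [0,0,0.026],
    [0,0,0.026],
    [0,0,0.026],
    [0,0,0.026],
    [0,0,0],
    [0,0,0],
  ],
  grip=[0,0,0,0,0,0],
)

```text
clock: 16.68
position: [420.4, -90.5, 64.1]
ee_rot: [0.962, -0.273, 0.001, -0.0]
contact_force: [3.0, -2.7, -0.8]
gripper_width: 20.6
```

```bash
python3 -c "
from click import *
click();go([514.4,-148.2,64])"
```

```text
clock 16.68 yaw -31.72 pos [420.4 -90.5  64.1] F tool [4.  0.7 0.8] M [-0.86 -0.78 -0.13] edge slope -0.005 x0 85.4 head y range [-24.7  24.1] w 20.6
clock 16.73 pos [420.4 -90.5  64.1] yaw -31.72 tilt [ 1.1e-03 -1.0e-04 -1.0e+00] | total tool shift mm [110.3  -0.3   0.2] len 110.0
```

A radial pull of about 4 N is building along the handle, a slight centre mismatch rather than tightening. I'll ease 0.8 mm toward the nut and recheck before turning further.

Call:
play_rows(
  travel=[
    [0.0008,0,0],
    [0,0,0],
    [0,0,0],
  ],
  rotation=[
    [0,0,0],
    [0,0,0],
    [0,0,0],
  ],
  grip=[0,0,0],
)

```text
clock: 16.98
position: [420.3, -90.6, 63.9]
ee_rot: [0.962, -0.274, -0.0, -0.0]
contact_force: [1.3, 0.9, 2.5]
gripper_width: 20.6
```

```bash
cat >> click.py <<'E'
    print("M tool",(s["wrist_torque"]@R).round(2),"head cx",A[1].round(1)+25.3)
E
python3 -c "
from click import *
click();go([514.4,-148.2,64])"
```

```text
clock 16.98 yaw -31.76 pos [420.3 -90.6  63.9] F tool [ 0.6 -1.4 -2.5] M [-0.15 -0.35 -0.03] edge slope -0.005 x0 85.4 head y range [-24.9  23.9] w 20.6
M tool [0.06 0.38 0.03] head cx 110.7
clock 17.03 pos [420.3 -90.6  63.9] yaw -31.76 tilt [-4.e-04  1.e-04 -1.e+00] | total tool shift mm [ 1.103e+02 -6.000e-01 -1.000e-01] len 110.0
```

Call:
play_rows(
  travel=[
    [8e-05,-0.0029,0],
    [8e-05,-0.0029,0],
    [8e-05,-0.0029,0],
    [8e-05,-0.0029,0],
    [0,0,0],
    [0,0,0],
  ],
  rotation=[
    [0,0,0.026],
    [0,0,0.026],
    [0,0,0.026],
    [0,0,0.026],
    [0,0,0],
    [0,0,0],
  ],
  grip=[0,0,0,0,0,0],
)

```text
clock: 17.53
position: [426.9, -81.2, 63.8]
ee_rot: [0.946, -0.323, -0.0, 0.0]
contact_force: [-0.9, 1.0, 2.7]
gripper_width: 20.9
```

```bash
python3 -c "
from click import *
click();go([514.4,-148.2,64])"
```

```text
clock 17.53 yaw -37.7 pos [426.9 -81.2  63.8] F tool [-1.3 -0.2 -2.6] M [-0.15 -0.15 -0.07] edge slope -0.006 x0 85.3 head y range [-24.9  23.9] w 20.9
M tool [-0.03  0.21  0.07] head cx 110.6
clock 17.58 pos [426.9 -81.2  63.8] yaw -37.7 tilt [-6.e-04  1.e-04 -1.e+00] | total tool shift mm [110.2  -0.5  -0.2] len 110.0
```

Call:
play_rows(
  travel=[
    [6e-05,-0.0029,-0.0002],
    [6e-05,-0.0029,0],
    [6e-05,-0.0029,0],
    [6e-05,-0.0029,0],
    [0,0,0],
    [0,0,0],
  ],
  rotation=[
    [0,0,0.026],
    [0,0,0.026],
    [0,0,0.026],
    [0,0,0.026],
    [0,0,0],
    [0,0,0],
  ],
  grip=[0,0,0,0,0,0],
)

```text
clock: 18.08
position: [434.4, -72.6, 63.9]
ee_rot: [0.928, -0.372, -0.0, 0.0]
contact_force: [-1.4, 0.5, 2.1]
gripper_width: 20.8
```

```bash
python3 -c "
from click import *
click();go([514.4,-148.2,64])"
```

```text
clock 18.08 yaw -43.66 pos [434.4 -72.6  63.9] F tool [-1.4  0.6 -2.1] M [-0.29  0.02 -0.06] edge slope -0.003 x0 85.2 head y range [-24.9  23.9] w 20.8
M tool [-0.22  0.19  0.06] head cx 110.5
clock 18.13 pos [434.4 -72.6  63.9] yaw -43.66 tilt [-9.e-04  0.e+00 -1.e+00] | total tool shift mm [ 1.101e+02 -5.000e-01 -1.000e-01] len 110.0
```

Call:
play_rows(
  travel=[
    [4e-05,-0.0029,0],
    [4e-05,-0.0029,0],
    [4e-05,-0.0029,0],
    [4e-05,-0.0029,0],
    [0,0,0],
    [0,0,0],
  ],
  rotation=[
    [0,0,0.026],
    [0,0,0.026],
    [0,0,0.026],
    [0,0,0.026],
    [0,0,0],
    [0,0,0],
  ],
  grip=[0,0,0,0,0,0],
)

```text
clock: 18.63
position: [440.4, -66.6, 63.6]
ee_rot: [0.908, -0.42, -0.002, 0.003]
contact_force: [-4.0, -8.0, 4.1]
gripper_width: 21.1
```

```bash
python3 -c "
from click import *
click();go([514.4,-148.2,64])"
```

```text
clock 18.63 yaw -49.62 pos [440.4 -66.6  63.6] F tool [ 3.5  8.3 -4. ] M [-2.67  0.64  0.07] edge slope 0.066 x0 85.1 head y range [-26.9  21.8] w 21.1
M tool [-2.22  1.62 -0.06] head cx 110.39999999999999
clock 18.68 pos [440.4 -66.6  63.7] yaw -49.62 tilt [-0.0063 -0.003  -1.    ] | total tool shift mm [110.1  -3.5  -0.6] len 110.0
```

Tight now: 8 N tangential, and the head angle relative to the handle is already about 0.06 rad (slope −0.003 → 0.066, head y −2 mm). From here I'll turn about the pivot in small steps.

Call:
play_rows(
  travel=[
    [0,-0.0015,0],
    [0,0,0],
    [0,0,0],
  ],
  rotation=[
    [0,0,0.02],
    [0,0,0],
    [0,0,0],
  ],
  grip=[0,0,0],
)

```text
clock: 18.93
position: [441.5, -65.7, 63.7]
ee_rot: [0.903, -0.429, -0.002, 0.003]
contact_force: [-3.8, -8.3, 3.6]
gripper_width: 20.8
```

```bash
python3 -c "
from click import *
click();go([514.4,-148.2,64])"
```

```text
clock 18.93 yaw -50.77 pos [441.5 -65.7  63.7] F tool [ 4.1  8.2 -3.5] M [-2.71  0.71  0.04] edge slope 0.101 x0 85.0 head y range [-27.6  21.3] w 20.8
M tool [-2.27  1.65 -0.02] head cx 110.3
clock 18.98 pos [441.5 -65.7  63.7] yaw -50.77 tilt [-0.0064 -0.0031 -1.    ] | total tool shift mm [110.   -4.3  -0.5] len 110.0
```

Call:
play_rows(
  travel=[
    [0,-0.0015,0],
    [0,-0.0015,0],
    [0,0,0],
    [0,0,0],
  ],
  rotation=[
    [0,0,0.02],
    [0,0,0.02],
    [0,0,0],
    [0,0,0],
  ],
  grip=[0,0,0,0],
)

```text
clock: 19.32
position: [443.7, -64.0, 63.6]
ee_rot: [0.895, -0.447, -0.002, 0.003]
contact_force: [-3.6, -8.2, 4.8]
gripper_width: 20.8
```

```bash
python3 -c "
from click import *
click();go([514.4,-148.2,64])
d=grab('wrist');cv2.imwrite('pics/w7.png',d['image'][0:300,200:440])"
```

```text
clock 19.32 yaw -53.07 pos [443.7 -64.   63.6] F tool [ 4.4  7.9 -4.8] M [-2.87  0.69 -0.07] edge slope 0.158 x0 84.8 head y range [-28.8  20.2] w 20.8
M tool [-2.28  1.88  0.09] head cx 110.1
clock 19.37 pos [443.7 -64.   63.6] yaw -53.07 tilt [-0.0066 -0.0032 -1.    ] | total tool shift mm [109.8  -5.9  -0.6] len 110.0
```

View pics/w7.png

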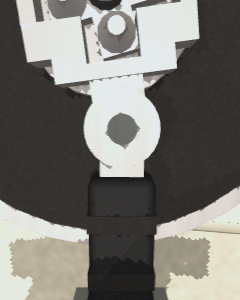

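The picture shows the head clearly bent against the handle: rear edge from (55,85) to (176,70), slope 0.124. My four estimates span 0.095–0.16, so one more small step of 0.035 will clear 0.10 for certain and stay well under 0.25.

Call:
play_rows(
  travel=[
    [0,-0.0013,0],
    [0,-0.0012,0],
    [0,0,0],
    [0,0,0],
  ],
  rotation=[
    [0,0,0.018],
    [0,0,0.017],
    [0,0,0],
    [0,0,0],
  ],
  grip=[0,0,0,0],
)

```text
clock: 19.75
position: [445.7, -62.5, 63.6]
ee_rot: [0.887, -0.462, -0.002, 0.003]
contact_force: [-4.2, -8.4, 2.9]
gripper_width: 20.4
```

```bash
python3 - <<'E'
from click import *
click();go([514.4,-148.2,64])
d=grab('wrist');g=cv2.cvtColor(d['image'],cv2.COLOR_BGR2GRAY).astype(float)
# rear edge of head: strongest bright->dark step per column
vs=[];us=[]
for u in list(range(258,284,2))+list(range(355,374,2)):
    k=g[45:110,u-1:u+2].mean(1);k=cv2.GaussianBlur(k.reshape(-1,1),(1,5),0).ravel();j=np.argmin(k[3:]-k[:-3]);us.append(u);vs.append(45+j+1.5)
p=np.polyfit(us,vs,1);r=np.array(vs)-np.polyval(p,us);ok=abs(r)<3;print("slope",np.polyfit(np.array(us)[ok],np.array(vs)[ok],1),ok.sum(),len(ok),vs)
E
```

```text
clock 19.75 yaw -55.08 pos [445.7 -62.5  63.6] F tool [ 4.5  8.3 -2.9] M [-2.9   0.66 -0.03] edge slope 0.258 x0 85.1 head y range [-29.9  19.2] w 20.4
M tool [-2.2   2.    0.05] head cx 110.39999999999999
clock 19.8 pos [445.8 -62.5  63.6] yaw -55.08 tilt [-0.0066 -0.0032 -1.    ] | total tool shift mm [109.5  -7.3  -0.5] len 110.0
slope [ -0.17317099 130.72489587] 23 23 [np.float64(86.5), np.float64(85.5), np.float64(85.5), np.float64(85.5), np.float64(84.5), np.float64(84.5), np.float64(83.5), np.float64(83.5), np.float64(83.5), np.float64(82.5), np.float64(82.5), np.float64(82.5), np.float64(81.5), np.float64(69.5), np.float64(68.5), np.float64(68.5), np.float64(68.5), np.float64(67.5), np.float64(67.5), np.float64(67.5), np.float64(66.5), np.float64(66.5), np.float64(66.5)]
```

It has clicked: the fitted edge slope of 0.173 and the nut geometry (0.176) agree, below 0.25. I'll stop pulling here and back off to unload.

Call:
play_rows(
  travel=[
    [0,0.0012,0],
    [0,0.0013,0],
    [0,0.0015,0],
    [0,0.0015,0],
    [0,0.0015,0],
    [0,0.0029,0],
    [0,0.0029,0],
    [0,0,0],
    [0,0,0],
  ],
  rotation=[
    [0,0,-0.017],
    [0,0,-0.018],
    [0,0,-0.02],
    [0,0,-0.02],
    [0,0,-0.02],
    [0,0,-0.026],
    [0,0,-0.026],
    [0,0,0],
    [0,0,0],
  ],
  grip=[0,0,0,0,0,0,0,0,0],
)

```text
clock: 20.6
position: [437.6, -69.3, 63.9]
ee_rot: [0.918, -0.396, -0.001, 0.001]
contact_force: [-2.4, -6.1, 1.7]
gripper_width: 20.7
```

```bash
python3 -c "
from click import *
click();go([514.4,-148.2,64])"
```

```text
clock 20.6 yaw -46.67 pos [437.6 -69.3  63.9] F tool [ 2.8  5.9 -1.7] M [-2.03  0.27  0.24] edge slope 0.015 x0 85.2 head y range [-25.8  23.1] w 20.7
M tool [-1.59  1.29 -0.24] head cx 110.5
clock 20.65 pos [437.7 -69.2  63.9] yaw -46.67 tilt [-0.0028 -0.0015 -1.    ] | total tool shift mm [110.1  -1.6  -0.2] len 110.0
```

Call:
play_rows(
  travel=[
    [0,0.0029,0],
    [0,0.0029,0],
    [0,0.0029,0],
    [0,0,0],
    [0,0,0],
  ],
  rotation=[
    [0,0,-0.026],
    [0,0,-0.026],
    [0,0,-0.026],
    [0,0,0],
    [0,0,0],
  ],
  grip=[0,0,0,0,0],
)

```text
clock: 21.07
position: [432.8, -74.2, 64.0]
ee_rot: [0.933, -0.361, -0.0, -0.0]
contact_force: [-0.9, -0.4, 0.5]
gripper_width: 20.7
```

```bash
python3 -c "
from click import *
click();go([514.4,-148.2,64])"
```

```text
clock 21.07 yaw -42.28 pos [432.8 -74.2  64. ] F tool [-0.4  0.9 -0.5] M [-0.5   0.03 -0.1 ] edge slope -0.006 x0 85.2 head y range [-24.8  24. ] w 20.7
M tool [-0.39  0.31  0.1 ] head cx 110.5
clock 21.12 pos [432.8 -74.2  64. ] yaw -42.28 tilt [-1.e-04  2.e-04 -1.e+00] | total tool shift mm [ 1.101e+02 -1.000e-01  0.000e+00] len 110.0
```

Unloaded and straight again. I'll free the lugs a little within the play, then lift straight up.

Call:
play_rows(
  travel=[
    [0,0.0022,0],
    [0,0.0022,0],
    [0,0,-0.002],
    [0,0,-0.003],
    [0,0,-0.005],
    [0,0,-0.008],
    [0,0,-0.01],
    [0,0,-0.012],
    [0,0,-0.012],
    [0,0,-0.01],
    [0,0,-0.005],
    [0,0,0],
  ],
  rotation=[
    [0,0,-0.02],
    [0,0,-0.02],
    [0,0,0],
    [0,0,0],
    [0,0,0],
    [0,0,0],
    [0,0,0],
    [0,0,0],
    [0,0,0],
    [0,0,0],
    [0,0,0],
    [0,0,0],
  ],
  grip=[0,0,0,0,0,0,0,0,0,0,0,0],
)

```text
clock: 22.12
position: [430.7, -77.5, 132.5]
ee_rot: [0.94, -0.341, 0.001, -0.001]
contact_force: [-0.9, 0.0, -3.7]
gripper_width: 20.5
```

```bash
python3 - <<'E'
from click import *
click()
# nut angle check & plan to above stand
go([528.0,214.3,131])
s=arm.read_state();R=Ro.from_quat(s["ee_rot"]).as_matrix();d=grab("wrist");T=(cloud(d)-s["position"])@R
for v in range(180,270,15):print(v,T[v,312:328].mean(0).round(1))
E
```

```text
clock 22.12 yaw -39.92 pos [430.7 -77.5 132.5] F tool [-0.7  0.5  3.7] M [-0.01 -0.04  0.03] edge slope -0.004 x0 85.3 head y range [-25.1  24. ] w 20.5
M tool [ 0.01  0.04 -0.03] head cx 110.6
clock 22.17 pos [430.  -77.5 131.6] yaw -39.92 tilt [ 1.2e-03  5.0e-04 -1.0e+00] | total tool shift mm [-112.1 -286.7    0.9] len 308.0
180 [ 54.5  -1.2 -53.2]
195 [ 49.9  -1.2 -54.4]
210 [ 45.1  -1.2 -54.7]
225 [ 40.2  -1.2 -55. ]
240 [ 35.   -1.2 -54.7]
255 [ 29.8  -1.2 -54.4]
```

Call:
play_rows(
  travel=[
    [0,0,0],
    [0,0,0],
    [0,0,0],
    [0,0,0],
    [-0.0006,-0.01,0],
    [-0.0012,-0.02,0],
    [-0.0019,-0.031,0],
    [-0.0019,-0.031,0],
    [-0.0019,-0.031,0],
    [-0.0019,-0.031,0],
    [-0.0019,-0.031,0],
    [-0.0019,-0.031,0],
  ],
  rotation=[
    [0,0,-0.0777],
    [0,0,-0.0777],
    [0,0,-0.0777],
    [0,0,-0.0777],
    [0,0,0],
    [0,0,0],
    [0,0,0],
    [0,0,0],
    [0,0,0],
    [0,0,0],
    [0,0,0],
    [0,0,0],
  ],
  grip=[0,0,0,0,0,0,0,0,0,0,0,0],
)

```text
clock: 23.22
position: [498.6, 129.3, 130.3]
ee_rot: [0.981, -0.192, -0.001, 0.0]
contact_force: [-0.3, -1.0, -4.0]
gripper_width: 20.6
```

Call:
play_rows(
  travel=[
    [-0.0019,-0.031,0],
    [-0.0018,-0.028,0],
    [-0.0012,-0.02,0],
    [-0.0006,-0.011,0],
    [0,0,0],
    [0,0,0],
    [0,0,0],
  ],
  rotation=[
    [0,0,0],
    [0,0,0],
    [0,0,0],
    [0,0,0],
    [0,0,0],
    [0,0,0],
    [0,0,0],
  ],
  grip=[0,0,0,0,0,0,0],
)

```text
clock: 23.8
position: [526.8, 212.0, 130.5]
ee_rot: [0.981, -0.192, -0.001, 0.001]
contact_force: [-0.4, -0.4, -3.6]
gripper_width: 20.6
```

```bash
python3 -c "
from click import *
click();go([528.5,214.5,50]);s=arm.read_state();print(s['joints'].round(2))"
```

```text
clock 23.8 yaw -22.17 pos [526.8 212.  130.5] F tool [-0.2  0.5  3.6] M [-0.01  0.01 -0.  ] edge slope -0.006 x0 85.6 head y range [-24.9  24.2] w 20.6
M tool [-0.01 -0.01  0.  ] head cx 110.89999999999999
clock 23.85 pos [527.  211.8 130.7] yaw -22.17 tilt [-1.3e-03 -8.0e-04 -1.0e+00] | total tool shift mm [ 0.5 -3.1 80.7] len 81.0
[ 0.67  0.34 -0.23 -0.   -1.    0.52]
```

Call:
play_rows(
  travel=[
    [0.0005,-0.003,0.005],
    [0,0,0.01],
    [0,0,0.017],
    [0,0,0.02],
    [0,0,0.02],
    [0,0,0.015],
    [0,0,0.012],
    [0,0,0.01],
    [0,0,0.007],
    [0,0,0.005],
    [0,0,0],
    [0,0,0],
  ],
  rotation=[
    [0,0,0],
    [0,0,0],
    [0,0,0],
    [0,0,0],
    [0,0,0],
    [0,0,0],
    [0,0,0],
    [0,0,0],
    [0,0,0],
    [0,0,0],
    [0,0,0],
    [0,0,0],
  ],
  grip=[0,0,0,0,0,0,0,0,0,0,0,0],
)

```text
clock: 24.85
position: [529.5, 215.6, 10.3]
ee_rot: [0.981, -0.192, 0.0, -0.0]
contact_force: [-0.0, 0.6, -3.9]
gripper_width: 20.8
```

```bash
python3 -c "
from click import *
click();go([528.5,214.5,0])
s=arm.read_state();R=Ro.from_quat(s['ee_rot']).as_matrix();d=grab('wrist');T=(cloud(d)-s['position'])@R
m=(T[...,2]>-46)&(T[...,2]<-38)&(T[...,0]<36)&(T[...,0]>15)&(abs(T[...,1])>12)&(abs(T[...,1])<40);q=T[m]
for g in(q[q[:,1]<0],q[q[:,1]>0]):print('cheek',len(g),np.percentile(g,[3,97],axis=0).round(1))"
```

```text
clock 24.85 yaw -22.09 pos [529.5 215.6  10.3] F tool [-0.2 -0.5  3.9] M [ 0.03 -0.03  0.02] edge slope -0.004 x0 85.5 head y range [-24.8  24.2] w 20.8
M tool [ 0.04  0.01 -0.02] head cx 110.8
clock 24.9 pos [529.8 215.8  10.7] yaw -22.09 tilt [ 1.2e-03  7.0e-04 -1.0e+00] | total tool shift mm [-0.7  1.7 10.7] len 11.0
cheek 6 [[ 23.3 -26.5 -38.3]
 [ 29.7 -18.6 -38. ]]
cheek 3 [[ 23.1  21.9 -38.2]
 [ 25.4  23.9 -38. ]]
```

Call:
play_rows(
  travel=[
    [-0.0006,0.0013,0.001],
    [0,0,0.003],
    [0,0,0.002],
    [0,0,0.0015],
    [0,0,0.001],
    [0,0,0.001],
    [0,0,0],
    [0,0,0],
  ],
  rotation=[
    [0,0,0],
    [0,0,0],
    [0,0,0],
    [0,0,0],
    [0,0,0],
    [0,0,0],
    [0,0,0],
    [0,0,0],
  ],
  grip=[0,0,0,0,0,0,0,0],
)

```text
clock: 25.62
position: [528.2, 214.5, 0.5]
ee_rot: [0.981, -0.192, -0.0, 0.0]
contact_force: [0.7, -0.2, -3.6]
gripper_width: 20.5
```

Call:
play_rows(
  travel=[
    [0,0,0.0004],
    [0,0,0.0004],
    [0,0,0],
    [0,0,0],
  ],
  rotation=[
    [0,0,0],
    [0,0,0],
    [0,0,0],
    [0,0,0],
  ],
  grip=[0,0,0,0],
)

```text
clock: 25.95
position: [528.3, 214.6, -0.1]
ee_rot: [0.981, -0.192, 0.0, -0.0]
contact_force: [0.2, 0.6, -2.8]
gripper_width: 20.4
```

Call:
play_rows(
  travel=[
    [0,0,0.0003],
    [0,0,0.0002],
    [0,0,0],
    [0,0,0],
  ],
  rotation=[
    [0,0,0],
    [0,0,0],
    [0,0,0],
    [0,0,0],
  ],
  grip=[0,0,0,0],
)

```text
clock: 26.28
position: [528.3, 214.6, -0.2]
ee_rot: [0.981, -0.192, 0.0, -0.0]
contact_force: [-2.0, 0.1, 3.6]
gripper_width: 20.6
```

Resting on the saddles (force went from −3.6 to +3.6 N). I'll release, then rise straight up.

Call:
play_rows(
  travel=[
    [0,0,0],
    [0,0,0],
    [0,0,0],
    [0,0,0],
    [0,0,0],
    [0,0,0],
    [0,0,-0.005],
    [0,0,-0.01],
    [0,0,-0.02],
    [0,0,-0.03],
    [0,0,-0.03],
    [0,0,0],
  ],
  rotation=[
    [0,0,0],
    [0,0,0],
    [0,0,0],
    [0,0,0],
    [0,0,0],
    [0,0,0],
    [0,0,0],
    [0,0,0],
    [0,0,0],
    [0,0,0],
    [0,0,0],
    [0,0,0],
  ],
  grip=[0.3,0.4,0.5,0.6,0.6,0.6,0.6,0.6,0.6,0.6,0.6,0.6],
)

```text
clock: 27.28
position: [532.5, 216.9, 102.0]
ee_rot: [0.982, -0.191, 0.005, -0.004]
contact_force: [0.6, -0.3, 1.2]
gripper_width: 51.3
```

Call:
play_rows(
  travel=[
    [0,0,-0.03],
    [0,0,-0.03],
    [0,0,-0.03],
    [0,0,-0.02],
    [0,0,-0.01],
    [0,0,0],
    [0,0,0],
    [0,0,0],
  ],
  rotation=[
    [0,0,0],
    [0,0,0],
    [0,0,0],
    [0,0,0],
    [0,0,0],
    [0,0,0],
    [0,0,0],
    [0,0,0],
  ],
  grip=[0.6,0.6,0.6,0.6,0.6,0.6,0.6,0.6],
)

```text
clock: 27.95
position: [527.1, 214.0, 212.5]
ee_rot: [0.981, -0.192, -0.001, 0.001]
contact_force: [-0.1, 0.1, -0.2]
gripper_width: 51.0
```

```bash
python3 - <<'E'
from h import *
s=arm.read_state();print(s["position"],s["contact_force"],s["clock"])
d=grab("wrist");C=cloud(d);g=d["image"].max(2)
u=np.array([np.cos(np.radians(-22.1)),np.sin(np.radians(-22.1))]);o=np.array([501.,225.7]);n=np.array([-u[1],u[0]])
X=(C[...,:2]-o)@u;Y=(C[...,:2]-o)@n
for x in(-75,-50,-25,0,25,50,75,120):
    m=(abs(X-x)<6)&(abs(Y)<30)&(C[...,2]>50)&(C[...,2]<60);print(x,m.sum(),"z",np.median(C[m][:,2]).round(1) if m.any() else None,"y",Y[m].mean().round(1) if m.any() else None)
m=(C[...,2]>46)&(C[...,2]<60)&(abs(Y)<40);print("x ext",np.percentile(X[m],[.5,99.5]))
m=(C[...,2]>40)&(C[...,2]<50)&(abs(Y)<35)&(abs(Y)>13)&(abs(X)<70);print("cheeks Y",np.percentile(Y[m&(Y>0)],[5,95]),np.percentile(Y[m&(Y<0)],[5,95]),"X",np.percentile(X[m],[3,97]))
t=grab("top");o=np.zeros((480,800,3),np.uint8);o[:,:480]=d["image"][:,80:560];o[:260,484:800]=cv2.resize(t["image"][100:360,150:560],(316,260));cv2.imwrite("pics/end.png",np.clip(o*1.5,0,255).astype(np.uint8))
E
```

```text
[527.13285179 214.03143658 212.50762691] [-0.11428962  0.06980306 -0.18885484] 27.95
-75 262 z 54.5 y 0.3
-50 291 z 54.5 y 0.2
-25 295 z 54.2 y 0.7
0 319 z 54.1 y 0.1
25 335 z 54.2 y 0.1
50 372 z 54.5 y 0.2
75 399 z 54.4 y 0.0
120 563 z 52.3 y -0.0
x ext [-81.34229165 164.44144366]
cheeks Y [18.37373388 28.87884891] [-25.64933792 -14.70810858] X [-68.3993487   61.22284241]
```

View pics/end.png

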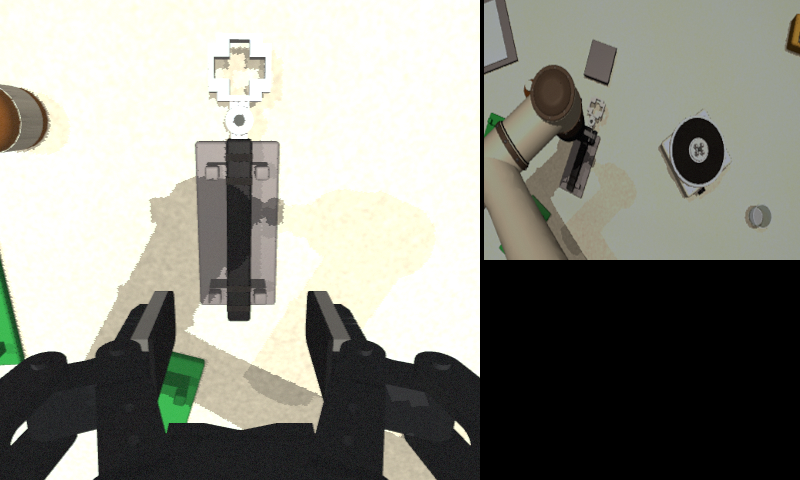

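The last picture shows the wrench straight in both grey saddles (bar from (239,140) to (238,318)), the gripper clear, and the bottle, box and beaker where they stood. I'm handing the job in.

```bash
python3 -c "
from bench import workorder
print(workorder.job_done())"
```

```text
the job is handed in; nothing more can be done
None
```

I took the wrench from its stand, seated it on the nut and turned it clockwise until it clicked. Then I unloaded it, lifted it off, laid it back in both saddles and let go. The job was handed in at about 28 s.

**What the last checks showed**
- **Seating:** the head went down with no force until its underside met the flange, at about 4.5 N and the expected height. The lug tips stood about 2–3 mm out of the head.
- **Tightening:** the nut came up solid after roughly 40° of turn. At the stop, two estimates of the handle's bend agreed at about 0.17 rad (clicked above 0.10, over-pulled above 0.25).
- **After backing off:** the head was straight again.
- **Wrench in the stand:** the top of the bar reads 54.1–54.5 mm along its whole length, so it lies level and centred. The gripper is clear and the measured force is near zero.
- **Other objects:** the slide box and beaker look unmoved in the top view, and the bottle in the wrist view. I compared these by eye only.

**What failed or disagreed**
- **First grasp:** it closed on nothing. The finger tips sit about 33 mm short of the reported tool centre point (TCP), so I went about 27 mm lower and gripped again.
- **Bend estimates:** the other two were 0.12 (head shift) and 0.26 (edge line from depth). I trusted the line fitted in the image and the nut geometry. If the depth figure were right, the handle would have been slightly over-pulled.
- **Side force:** about 4 N built up along the handle partway through the turn, from a slight centre mismatch. I eased it off before going on.

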